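Tighten the caddy stand with an adjustable wrench and hang its caddies

ROBOT

A 7-joint arm with a two-finger parallel gripper is mounted at the origin on the work surface. World frame = base frame: x ahead of the robot, y to its left, z up, the work surface at z = 0. Lengths are in m, angles in rad, forces in N, time in s.
With the tool pointing down it reaches from about 0.35 to 0.9 m from the base axis. Payload 8.1 kg.
Tool frame: the origin (TCP) lies midway between the tips of the shut fingers; the grasp point (between the pads) lies 19 mm behind it; z points along the fingers, y is the line along which they close (so a half turn about z gives the same grasp; the last joint's range is limited). The gripper opens to 92 mm and grips with 3 to 60 N. Pads are 19 mm wide; open, the fingers measure 130 mm over their backs; the gripper's body (75 mm by 190 mm) begins 47 mm behind the grasp point.
Start: joints at [1.086, 0.434, 0.025, 1.573, -0.012, 1.134, -0.075], TCP at [0.233, -0.58, 0.194] pointing down, gripper open.
Joint ranges: [-2.62, 2.62], [-0.44, 2.09], [-1.27, 1.32], [0.08, 2.57], [-1.32, 4.46], [0.12, 2], [-2.74, 2.74]. Speed limits (rad/s): [2.22, 2.22, 3.01, 3.01, 3.14, 3.14, 3.14].

INTERFACE

Orientations are given as a unit quaternion [x, y, z, w].
In Python, from station import status, eyes, ctrl gives the robot as it stands. The module is installed in compiled form; this text tells all that it offers.
- The arm moves only by the shell command python3 -m pendant 'ROWS' [FORCE]. ROWS is JSON, one flat list of numbers, 7 for each row, row after row: the shift along the world's x, y, z in units of 40 mm (1.0 is 40 mm), then the turn, a rotation vector about the world's x, y, z in rad, then the opening, from -1 (shut) to 1 (fully open). In form: [x, y, z, ax, ay, az, hand, x, y, z, ax, ay, az, hand, ...]. A call has 1 to 8 rows; each row shifts and turns the commanded pose from where the row before left it; what a row does not reach is not made up. A row lasts 1/12 s, in which the tool goes at most 41.7 mm and 7.16 degrees, less where a joint would pass 70% of its speed; a pose out of reach is approached as far as the arm can. A call is refused whole if a number of a shift passes 1 or a number of a turn 0.125, either way. A call with a gripper value outside its range is refused whole. The fingers move at their own pace and stop on an object; FORCE is the grip in N (left out, the last holds). Time passes only in rows, so rows that do not move let the fingers close. It gives the time, the measured TCP pose, the force, the opening and the grip force at its end, in the units of the state.
- status.get_state(): the state, without advancing time (a new reading comes with each control period).
- eyes.snapshot(name): name is "scene" or "top" or "wrist"; returns a dict with "image" (480x640x3 uint8, red, green, blue), "range_z" (480x640 float32, m along the optical axis (not along the pixel's ray), 0 where there is no reading), "fovy" (degrees; the focal length in pixels is half the picture's height over the tangent of half this angle, whatever the lens; pixels are square), "cx", "cy" (the principal point, pixels), "T" (4x4, takes a point from camera to world coordinates). Camera axes: x right, y up, looking along -z (the intrinsics and any distortion apply to the point x, -y, -z); pixel columns grow to the right and rows downward; lengths in m; the calibration is good to about 2 mm. A picture is of the moment at which its call begins.
- ctrl.finish_job(): hands the job in; it is judged then, once.
The state is a dict: "clock": time; "joint_pos": joint angles; "dq": joint speeds; "joint_torque": joint torques, N m; "position": TCP position; "orientation": TCP orientation; "contact_force": force on the tool from outside, world axes, zero at the start; "torque": the same for the moment, N m; "finger_gap": finger opening in m; "finger_force": force on a finger pad.
Only numpy, scipy, OpenCV 4.12 (cv2) and the standard library are available. Lean on these libraries where they do the work, as an engineer would, in place of code of your own. Each camera call takes 0.05 s, during which the arm holds its last target. There are 200 camera calls.

TASK

Tighten the loose nut on the caddy stand: lower the adjustable wrench over it with the jaw still open, roll the worm until the jaw is snug on the nut, and turn the nut clockwise with the wrench until it is fully tight against its stop. Then lay the wrench flat on its cork mat again, along the mat, and hang every caddy by its handle on a hook of its own, but none before the nut is tight. Turn the nut with the wrench only, not with the fingers, and leave the other pantry things where they are.

Things in the scene. Friction and masses are not known exactly. Their poses are not given: they have to be found in the camera images.
- nut (a joint): the hex nut on the stand's board: turn in rad, growing clockwise seen from above; it starts at 0 to 0.3 and comes up tight against a firm stop at 1.15; resists with about 0.25 Nm
- nut_mid (a point): centre of the nut, on its axis, half-way up. Steel hex nut, 24 mm across flats (27.7 mm over corners), 14 mm high, lying on the stand's board (board top is 7 mm below this point), axis vertical. Its x axis is square to one pair of flats (further pairs every 60 degrees)
- stand: the caddy stand, fixed: wooden board 350 x 360 x 18 mm with a steel rail on two posts along its far edge and three upturned wire hooks on the rail. Origin: under the nut's axis at worktop level; x points from the nut to the rail, z up. The board runs from x = -145 to +205 mm, y = -180 to +180 mm; rail (12 mm thick) at x = 170 mm, its top 210 mm above the worktop; posts (14 mm thick, 223 mm high) at x = 170, y = -165 and +165 mm
- wrench_grip (a point): point on the adjustable wrench's handle, half-way up its thickness, good for grasping. The wrench is of steel with a black rubber handle; it lies flat and worm up on the cork mat. x points along the wrench to its mouth, z up; the handle (24 mm wide in y, 14 mm thick in z) runs from 108 mm behind to 32 mm ahead of this point, the head from there to 110 mm ahead. Mass about 0.4 kg, balancing about 15 to 20 mm ahead of this point
- wrench_mouth (a point): the point between the jaws where the nut's centre is when the jaw is snug on it, half-way up the 14 mm thickness; 95 mm ahead of wrench_grip, same axes. The fixed jaw's face lies at y = -12 mm, the movable jaw's face at y = +21 mm less the jaw's travel, the throat at x = -16 mm; the jaws end at x = +14 mm and outside at y = -26 mm and +34 mm. The mouth is open to +x, above and below, so the wrench can be lowered over the nut from above, to lie on the board
- wrench_worm (a point): top of the wrench's worm, a knurled steel roller 18 mm in diameter and 17 mm long (axis along the wrench's y), standing 4.5 mm proud of the head's upper face, 40 mm behind and 4 mm to +y of wrench_mouth. It is rolled by a fingertip pressed lightly on it (3 to 10 N) and drawn along the wrench: towards the mouth (+x) closes the jaw, towards the handle opens it. It takes about 3 N sideways to roll, and holds where it is left
- worm (a joint): rotation of the worm in rad, grows as the jaw closes; 1 rad moves the jaw 1 mm; a fingertip drawn 9 mm rolls it 1 rad; range 0 to 14
- jaw (a joint): travel of the movable jaw in m: 0 is wide open (33 mm between the jaws), opening = 33 mm less this; snug on the 24 mm nut at 0.009; starts at 0 to 0.004. A jaw rolled hard onto the nut clings to it: roll it back a little before lifting the wrench off
- mat: cork mat, fixed, 270 (x) x 120 (y) x 4 mm, the wrench's place; origin: centre of its underside on the worktop
- caddy0_bar (a point): small sheet-metal caddy with a stiff wire arch for a handle: this is the middle of the arch's straight top bar (9 mm thick, 73 mm long in y, round), 150 mm above the caddy's underside; z up. The box below is 76 (x) x 84 (y) x 50 mm high, open on top; the arch's legs stand at y = -38 and +38 mm. About 0.18 kg. Up to three alike, some may be absent
- caddy1_bar (a point): small sheet-metal caddy with a stiff wire arch for a handle: this is the middle of the arch's straight top bar (9 mm thick, 73 mm long in y, round), 150 mm above the caddy's underside; z up. The box below is 76 (x) x 84 (y) x 50 mm high, open on top; the arch's legs stand at y = -38 and +38 mm. About 0.18 kg. Up to three alike, some may be absent
- caddy2_bar (a point): small sheet-metal caddy with a stiff wire arch for a handle: this is the middle of the arch's straight top bar (9 mm thick, 73 mm long in y, round), 150 mm above the caddy's underside; z up. The box below is 76 (x) x 84 (y) x 50 mm high, open on top; the arch's legs stand at y = -38 and +38 mm. About 0.18 kg. Up to three alike, some may be absent
- hook0 (a point): hook 0 (y = -105 mm on the stand): the place of a hung handle bar's centre line, on the hook's nearly level run. The hook is an 8 mm thick wire that comes out of the rail 52 mm behind (+x of the stand) this point and, 20 to 35 mm before it (-x), turns up to a tip whose top is 20 mm above this point. Axes as the stand's
- hook1 (a point): hook 1 (y = 0 mm on the stand): the place of a hung handle bar's centre line, on the hook's nearly level run. The hook is an 8 mm thick wire that comes out of the rail 52 mm behind (+x of the stand) this point and, 20 to 35 mm before it (-x), turns up to a tip whose top is 20 mm above this point. Axes as the stand's
- hook2 (a point): hook 2 (y = +105 mm on the stand): the place of a hung handle bar's centre line, on the hook's nearly level run. The hook is an 8 mm thick wire that comes out of the rail 52 mm behind (+x of the stand) this point and, 20 to 35 mm before it (-x), turns up to a tip whose top is 20 mm above this point. Axes as the stand's
- beans_tin: bystander: tin, 74 mm wide, 105 mm high; origin: centre of its underside
- tomato_tin: bystander: tin, 74 mm wide, 105 mm high; origin: centre of its underside
- spice_jar: bystander: small amber jar, 44 mm wide, 85 mm high; origin: centre of its underside
Things that resemble listed ones, but are neither listed nor needed, are in the scene too. What is shaped like the part that bears caddy0_bar but yellow is not meant.

How it is judged:
On the way, in this order (a step that is already met when the one before it is completed fails the run):
1. the wrench lies over the nut with its jaw still open (distance between wrench_mouth and nut_mid below 0.009 m and value of joint jaw below 0.0065 m and angle between wrench_mouth's own z axis and vertical below 0.1 rad), for 0.2 s.
2. the worm is rolled until the jaw is snug on the nut (within 1.2 mm), before the nut is turned tight (distance between wrench_mouth and nut_mid below 0.007 m and value of joint jaw above 0.0078 m and value of joint nut below 0.6 rad), for 0.2 s.
3. the nut is turned tight, the wrench on it and its jaw closed, no caddy hung yet (value of joint nut above 1.05 rad and value of joint jaw above 0.007 m and distance between wrench_mouth and nut_mid below 0.012 m and height (world z) of each of caddy0_bar, caddy1_bar, caddy2_bar below 0.19 m), for 0.2 s.
At the end, for the whole second after the job is handed in: nut within 0.12 rad of its stop; wrench flat on the cork mat, handle point within 70 mm (along) and 40 mm (across) of the mat's centre, along it within 0.4 rad; every caddy let go on its own hook, bar within 30 mm of the hook's place, tilt under 0.3 rad (value of joint nut above 1.03 rad and x of wrench_grip in the frame of mat between -0.07 and 0.07 m and y of wrench_grip in the frame of mat between -0.04 and 0.04 m and height (world z) of wrench_grip below 0.02 m and angle between wrench_grip's own z axis and vertical below 0.12 rad and angle between the x axis of wrench_grip and the x axis of mat, either way round below 0.4 rad and (distance between caddy0_bar and hook0 below 0.03 m or distance between caddy0_bar and hook1 below 0.03 m or distance between caddy0_bar and hook2 below 0.03 m) and angle between each of caddy0_bar, caddy1_bar, caddy2_bar's own z axis and vertical below 0.3 rad and contact force between the fingers and caddy0 below 0.2 N and (distance between caddy1_bar and hook0 below 0.03 m or distance between caddy1_bar and hook1 below 0.03 m or distance between caddy1_bar and hook2 below 0.03 m) and contact force between the fingers and caddy1 below 0.2 N and (distance between caddy2_bar and hook0 below 0.03 m or distance between caddy2_bar and hook1 below 0.03 m or distance between caddy2_bar and hook2 below 0.03 m) and contact force between the fingers and caddy2 below 0.2 N); the robot touches nothing.
It fails at once if the nut is turned with the fingers (contact force between the fingers and nut above 4 N).
It fails at once if another pantry thing is pushed aside by more than 4 cm or knocked over (distance of any of beans_tin, tomato_tin, spice_jar from where it was at the start of the episode above 0.04 m or angle between any of beans_tin, tomato_tin, spice_jar's own z axis and vertical above 0.5 rad).
Of caddy0, caddy1, caddy2 only 2 to 3 are there at a start; the rules pass over those that are not, and their reading is None.
At some moment in a run one of caddy0, caddy1, caddy2 may be knocked a few centimetres aside while the robot is not near it.
It also fails if it takes over 210 s, if anything falls off the work surface, if the arm or the gripper's body presses on something with over 40 N, if the wrist force passes 120 N, or if a joint passes its speed limit or range.

## Working session

There is one attempt and no reset: what is moved stays moved. The work goes in short steps, Python scripts to look and compute and a shell command to move; the robot and the scene stay as the last step left them, time stands still between calls to the robot, and variables do not carry over. Pictures are saved under pics/ and viewed, at most 14 in all, crops included, and the job is handed in when it is done.

```bash
mkdir -p pics; cat > h.py <<'E'
import numpy as np, cv2
from station import status, eyes, ctrl
def snap(n,save=None):
    s=eyes.snapshot(n)
    if save: cv2.imwrite('pics/'+save,s['image'][:,:,::-1])
    np.savez('last_%s.npz'%n,**s)
    return s
def load(n): return dict(np.load('last_%s.npz'%n))
def ray(s,u,v):
    f=240/np.tan(np.radians(float(s['fovy']))/2)
    d=np.array([(u-s['cx'])/f,-(v-s['cy'])/f,-1.0]); T=s['T']
    return T[:3,3],T[:3,:3]@d
def plane(s,u,v,z):
    o,d=ray(s,u,v); return o+d*(z-o[2])/d[2]
def cloud(s):
    f=240/np.tan(np.radians(float(s['fovy']))/2)
    v,u=np.mgrid[0:480,0:640]; r=s['range_z']
    p=np.stack([(u-s['cx'])/f*r,-(v-s['cy'])/f*r,-r],-1)
    return p@s['T'][:3,:3].T+s['T'][:3,3]
def st():
    s=status.get_state(); print({k:np.round(s[k],3).tolist() for k in s})
E
python3 - <<'E'
from h import *
for n in('top','scene'):
    s=snap(n,n+'0.png'); print(n,{k:v for k,v in s.items() if k not in('image','range_z')})
st()
E
```

```text
top {'fovy': 52.9674256717974, 'cx': 317.312903788238, 'cy': 231.62194277412408, 'T': array([[ 0.0222922 ,  0.99206143, -0.12376261,  0.31299355],
       [-0.99973795,  0.02147591, -0.00792592,  0.0368127 ],
       [-0.00520508,  0.12390687,  0.9922802 ,  1.25410869],
       [ 0.        ,  0.        ,  0.        ,  1.        ]])}
scene {'fovy': 42.18603805717305, 'cx': 336.3269059828292, 'cy': 240.8127571858562, 'T': array([[ 0.45341142, -0.65172369,  0.60800849,  1.4363385 ],
       [ 0.89128974,  0.33501375, -0.30556242, -0.46634286],
       [-0.00454893,  0.68045721,  0.73277369,  1.35320075],
       [ 0.        ,  0.        ,  0.        ,  1.        ]])}
{'clock': 0.1, 'joint_pos': [1.086, 0.435, 0.025, 1.574, -0.012, 1.134, -0.075], 'dq': [0.001, -0.001, 0.0, -0.003, 0.0, 0.0, 0.001], 'joint_torque': [0.003, -66.912, 0.988, -31.514, -0.061, 0.037, 0.0], 'position': [0.233, -0.58, 0.193], 'orientation': [0.982, 0.19, -0.0, -0.001], 'contact_force': [-0.004, -0.223, -0.224], 'torque': [-0.014, -0.013, -0.079], 'finger_force': 0.0, 'finger_gap': 0.091}
```

View pics/top0.png

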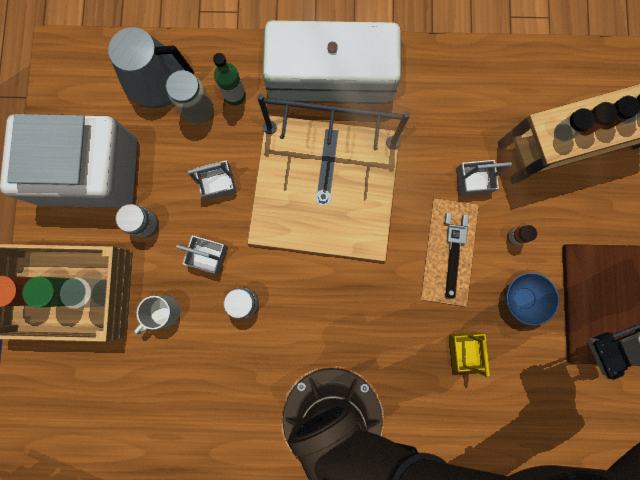

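View pics/scene0.png

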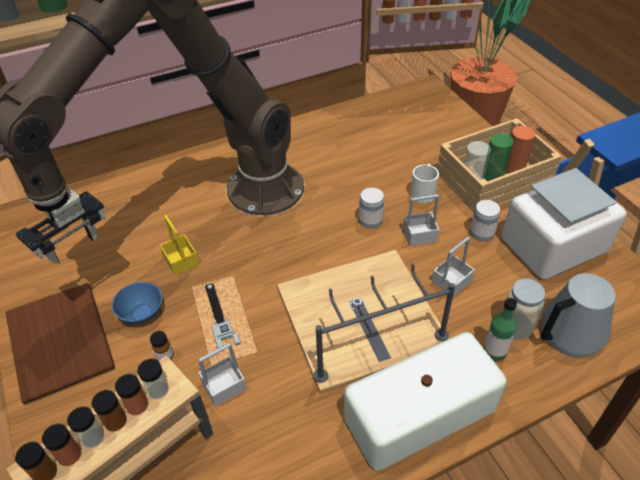

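Three grey caddies are at top (213,178), (203,255) and (480,178). The yellow one at (470,353) is the decoy. The wrench is on the cork mat at (455,255), and the nut is at (324,197) with a dark strip behind it. I'll enlarge to confirm.

```bash
python3 - <<'E'
from h import *
s=load('top'); im=s['image'][85:310,180:510,::-1]
cv2.imwrite('pics/crop1.png',cv2.resize(im,None,fx=2.4,fy=2.4,interpolation=cv2.INTER_CUBIC))
P=cloud(s)
for u,v in [(324,197),(328,160),(327,175),(333,145),(455,234),(453,270),(288,200),(360,240),(440,290)]: print(u,v,P[v,u].round(3))
E
```

```text
324 197 [0.556 0.031 0.033]
328 160 [0.658 0.023 0.019]
327 175 [0.617 0.025 0.019]
333 145 [0.699 0.01  0.017]
455 234 [ 0.468 -0.308  0.02 ]
453 270 [ 0.376 -0.303  0.016]
288 200 [0.549 0.125 0.015]
360 240 [ 0.448 -0.064  0.017]
440 290 [ 0.324 -0.272  0.004]
```

View pics/crop1.png

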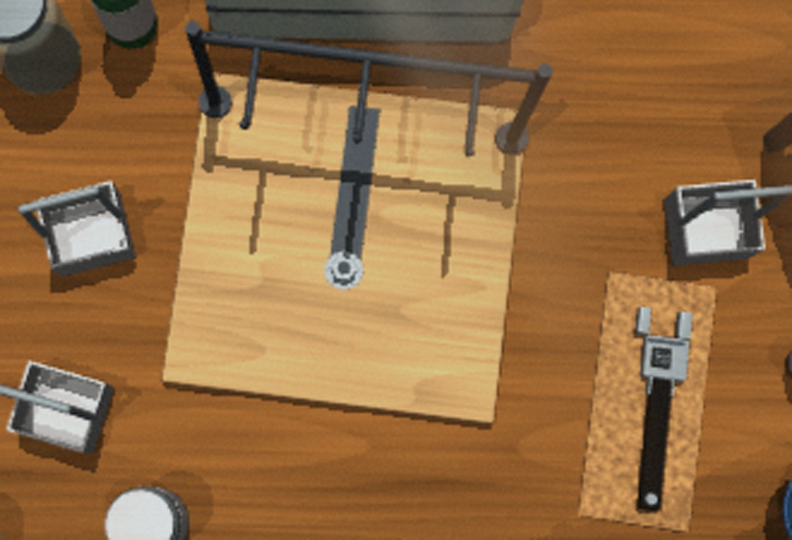

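The crop shows the nut (ring) at top (323,197), the wrench with black handle on the mat with its mouth to the far side, and the three grey caddies with upright arches. The dark strip is flat on the board. Measuring the wrench, mat, stand and caddies.

```bash
python3 - <<'E'
from h import *
s=load('top'); P=cloud(s); im=s['image'].astype(int); mx=im.max(2); mn=im.min(2)
def pts(mask,z):
    v,u=np.nonzero(mask); return np.array([plane(s,a,b,z)[:2] for a,b in zip(u,v)],np.float32)
def box(roi):
    m=np.zeros((480,640),bool); u0,v0,u1,v1=roi; m[v0:v1,u0:u1]=1; return m
# wrench handle
m=box((420,195,480,310))&(mx<50); 
n,l,stt,c=cv2.connectedComponentsWithStats(m.astype(np.uint8)); k=1+stt[1:,4].argmax(); q=pts(l==k,.018)
print('handle',cv2.minAreaRect(q))
q3=P[195:310,420:480].reshape(-1,3); w=q3[(q3[:,2]>.0115)&(q3[:,2]<.04)]; w=w[(w[:,0]>.2)]; print('wrench all',cv2.minAreaRect(w[:,:2].astype(np.float32)))
a=q-q.mean(0); e=np.linalg.svd(a)[2] if len(a)<2000 else None; print('axis',e[0], np.degrees(np.arctan2(e[0][1],e[0][0])))
# mat
hsv=cv2.cvtColor(s['image'],cv2.COLOR_RGB2HSV)
m=box((400,190,490,312))&(np.abs(P[...,2]-.004)<.006)
hm=s['image']; print('cork px',hm[290,440],'wood',hm[290,400])
m&=(mx>150)
n,l,stt,c=cv2.connectedComponentsWithStats(m.astype(np.uint8)); k=1+stt[1:,4].argmax(); print('mat',cv2.minAreaRect(pts(l==k,.004)))
# stand board
m=box((240,110,405,265))&(np.abs(P[...,2]-.018)<.006)&(mx>120)
n,l,stt,c=cv2.connectedComponentsWithStats(m.astype(np.uint8)); k=1+stt[1:,4].argmax(); print('board',cv2.minAreaRect(pts(l==k,.018)))
for u,v in [(264,97),(406,113)]: print('post top',plane(s,u,v,.223))
print('nut',plane(s,323.5,197,.032))
# caddies: floors and bar points by depth
for r in [(180,150,245,205),(170,230,230,275),(450,150,520,200)]:
    p=P[r[1]:r[3],r[0]:r[2]].reshape(-1,3)
    b=p[(p[:,2]>.135)&(p[:,2]<.165)]; bx=p[(p[:,2]>.03)&(p[:,2]<.06)]
    print('caddy bar',len(b),b.mean(0) if len(b) else '', cv2.minAreaRect(b[:,:2].astype(np.float32)) if len(b) else '','box',cv2.minAreaRect(bx[:,:2].astype(np.float32)))
for n,(u,v) in dict(t1=(240,303),t2=(133,219),jar=(526,233)).items(): print(n,P[v,u])
E
```

```text
handle ((0.37672099471092224, -0.30006536841392517), (0.023053942248225212, 0.1395629346370697), 83.67208862304688)
wrench all ((0.4167330265045166, -0.2935374081134796), (0.0793008953332901, 0.21671514213085175), 83.46954345703125)
axis [-0.9926847   0.12073542] 173.06546
cork px [212 156  94] wood [138  86  38]
mat ((0.4278952479362488, -0.28448280692100525), (0.23134514689445496, 0.2830131947994232), 88.75330352783203)
board ((0.5872936844825745, 0.03095470368862152), (0.3588959574699402, 0.34874433279037476), 83.96315002441406)
post top [0.74236666 0.17102218 0.223     ]
post top [ 0.71159297 -0.14616942  0.223     ]
nut [0.5557542  0.03262331 0.032     ]
caddy bar 144 [0.59492528 0.3138086  0.15253293] ((0.5958510637283325, 0.31389349699020386), (0.010008559562265873, 0.08039448410272598), 16.704816818237305) box ((0.5957419276237488, 0.314328670501709), (0.07757370918989182, 0.08860228210687637), 15.35873031616211)
caddy bar 143 [0.40020478 0.32889093 0.15295573] ((0.4007052183151245, 0.33039745688438416), (0.08063802123069763, 0.008899261243641376), 75.15277099609375) box ((0.4008825421333313, 0.3311365246772766), (0.08890259265899658, 0.07617790997028351), 74.9093017578125)
caddy bar 145 [ 0.61619609 -0.36294827  0.15170366] ((0.6171614527702332, -0.3644188344478607), (0.009206955321133137, 0.08022024482488632), 6.071090221405029) box ((0.6198368668556213, -0.3930063545703888), (0.07782915234565735, 0.14542438089847565), 6.597647190093994)
t1 [0.28246947 0.22485644 0.10466128]
t2 [0.47648789 0.48947377 0.1114437 ]
jar [ 0.46621485 -0.46215768  0.08673315]
```

```bash
python3 -m pendant '[0.5,0.8,0,0,0,-0.062,1, 0.57,0.86,0,0,0,-0.062,1, 0.57,0.86,0,0,0,-0.062,1, 0.57,0.86,0,0,0,-0.062,1, 0.57,0.86,0,0,0,-0.062,1, 0.57,0.86,0,0,0,-0.062,1, 0.57,0.86,0,0,0,-0.062,1, 0.55,0.86,0,0,0,-0.062,1]' 60
python3 -m pendant '[0,0,0,0,0,0,1,0,0,0,0,0,0,1]'
python3 - <<'E'
from h import *
s=snap('wrist','w1.png'); print(s['T'].round(3)); st()
t=load('top')
c=[plane(t,u,v,.004)[:2] for u,v in[(434,200),(478,203),(466,305),(421,299)]]; print(np.round(c,3),np.mean(c,0))
E
```

```text
clock: 0.77
position: [0.4123, -0.3052, 0.1936]
orientation: [0.998, -0.059, -0.0, -0.0]
contact_force: [0.3, -0.4, -0.6]
finger_gap: 0.0919
finger_force: 0.0
clock: 0.93
position: [0.4132, -0.3044, 0.1936]
orientation: [0.999, -0.054, -0.0, -0.0]
contact_force: [-0.1, -1.3, -0.1]
finger_gap: 0.0918
finger_force: 0.0
[[-0.107  0.959  0.261  0.484]
 [-0.994 -0.103 -0.029 -0.312]
 [-0.001 -0.263  0.965  0.385]
 [ 0.     0.     0.     1.   ]]
{'clock': 0.983, 'joint_pos': [0.547, 0.256, -0.014, 1.84, 0.004, 1.046, -1.151], 'dq': [0.038, 0.003, 0.032, -0.001, 0.005, -0.002, 0.008], 'joint_torque': [-2.608, -51.558, -1.465, -30.153, -0.366, -0.078, -0.298], 'position': [0.412, -0.306, 0.194], 'orientation': [0.998, -0.056, -0.0, -0.0], 'contact_force': [0.182, -1.449, -0.545], 'torque': [0.002, -0.005, 0.002], 'finger_force': 0.0, 'finger_gap': 0.092}
[[ 0.559 -0.259]
 [ 0.554 -0.374]
 [ 0.288 -0.338]
 [ 0.3   -0.223]] [ 0.42536869 -0.29855961]
```

View pics/w1.png

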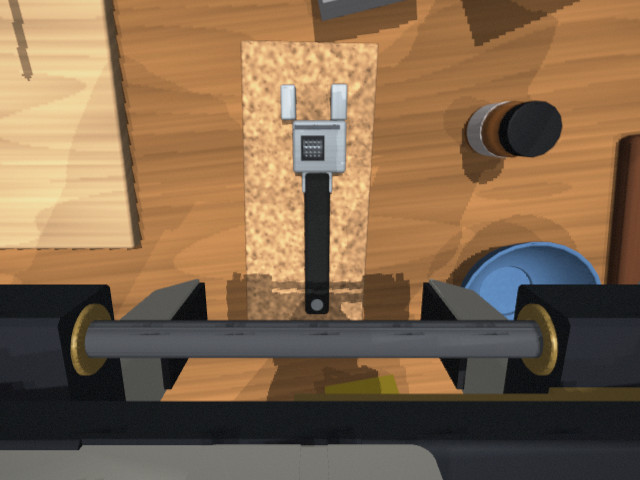

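Wrist view: the wrench is on the mat with its head at (320,145), worm at (312,148) and handle down to (317,312). The jar and bowl are clear to the right.

```bash
python3 - <<'E'
from h import *
s=load('wrist'); mx=s['image'].max(2)
m=np.zeros((480,640),np.uint8); m[165:318,290:345]=(mx[165:318,290:345]<60)
q=np.array([plane(s,u,v,.018)[:2] for v,u in zip(*np.nonzero(m))],np.float32); print('handle',cv2.minAreaRect(q))
for n,(u,v) in dict(left=(281,85),right=(346,85),jawtipmidL=(288,85),R=(339,85),worm=(312,148)).items(): print(n,plane(s,u,v,.018).round(4))
# gap of jaws along row 100
print(mx[100,275:352].tolist())
E
```

```text
handle ((0.3785579204559326, -0.30322355031967163), (0.022889645770192146, 0.1383504420518875), 83.82592010498047)
left [ 0.525 -0.288  0.018]
right [ 0.519  -0.3434  0.018 ]
jawtipmidL [ 0.5243 -0.294   0.018 ]
R [ 0.5196 -0.3374  0.018 ]
worm [ 0.4698 -0.3087  0.018 ]
[231, 216, 200, 198, 198, 168, 174, 216, 224, 227, 229, 230, 231, 234, 236, 230, 218, 216, 198, 161, 104, 126, 176, 186, 192, 196, 199, 199, 197, 192, 191, 191, 195, 194, 192, 204, 208, 207, 205, 201, 194, 191, 193, 199, 200, 199, 198, 198, 191, 182, 174, 166, 170, 184, 156, 92, 126, 183, 211, 215, 212, 207, 208, 207, 210, 211, 211, 211, 208, 206, 187, 145, 179, 199, 197, 190, 192]
```

```bash
python3 -m pendant '[0.27,-0.05,-0.5,0,0,0,1,0,0,-0.9,0,0,0,1,0,0,-0.9,0,0,0,1,0,0,-0.9,0,0,0,1,0,0,-0.9,0,0,0,1,0,0,-0.4,0,0,0,1,0,0,-0.15,0,0,0,1,0,0,0,0,0,0,1]'
python3 -m pendant '[0,0,0,0,0,0,-1,0,0,0,0,0,0,-1,0,0,0,0,0,0,-1,0,0,0,0,0,0,-1,0,0,0,0,0,0,-1,0,0,0,0,0,0,-1]' 60
```

```text
clock: 1.65
position: [0.4206, -0.31, 0.0063]
orientation: [0.998, -0.058, -0.002, -0.0]
contact_force: [0.1, 0.2, 0.9]
finger_gap: 0.0919
finger_force: 0.0
clock: 2.15
position: [0.4228, -0.3094, 0.0083]
orientation: [0.998, -0.057, 0.0, 0.0]
contact_force: [-0.4, 0.1, -0.3]
finger_gap: 0.0564
finger_force: 0.0
```

```bash
python3 -m pendant '[0,0,0,0,0,0,-1,0,0,0,0,0,0,-1,0,0,0,0,0,0,-1,0,0,0,0,0,0,-1,0,0,0,0,0,0,-1,0,0,0,0,0,0,-1,0,0,0,0,0,0,-1,0,0,0,0,0,0,-1]'
python3 -m pendant '[0,0,0.5,0,0,0,-1,0,0,0.9,0,0,0,-1,0,0,0.9,0,0,0,-1,0,0,0.9,0,0,0,-1,0,0,0.9,0,0,0,-1,0,0,0.4,0,0,0,-1,0,0,0,0,0,0,-1]'
```

```text
clock: 2.82
position: [0.4224, -0.3092, 0.0077]
orientation: [0.998, -0.057, -0.0, -0.0]
contact_force: [0.1, -0.3, -0.6]
finger_gap: 0.0034
finger_force: 0.0
clock: 3.4
position: [0.4246, -0.3106, 0.1922]
orientation: [0.998, -0.057, 0.003, 0.002]
contact_force: [0.7, -0.6, -0.2]
finger_gap: 0.0004
finger_force: 0.0
```

```bash
python3 - <<'E'
from h import *
s=snap('wrist','w2.png'); snap('top'); st()
t=load('top'); P=cloud(t); print([P[v,453].round(3).tolist() for v in (240,255,270,280)])
E
```

```text
{'clock': 3.5, 'joint_pos': [0.542, 0.277, -0.015, 1.826, 0.005, 1.037, -1.16], 'dq': [0.0, 0.028, -0.001, 0.031, -0.001, -0.008, 0.001], 'joint_torque': [0.037, -55.44, 0.301, -31.535, -0.045, 0.067, 0.003], 'position': [0.423, -0.309, 0.188], 'orientation': [0.998, -0.057, 0.0, 0.0], 'contact_force': [0.286, -0.443, 0.056], 'torque': [0.096, 0.032, 0.013], 'finger_force': 0.0, 'finger_gap': 0.001}
[[0.417, -0.217, 0.332], [0.414, -0.302, 0.021], [0.376, -0.302, 0.021], [0.35, -0.302, 0.017]]
```

View pics/w2.png

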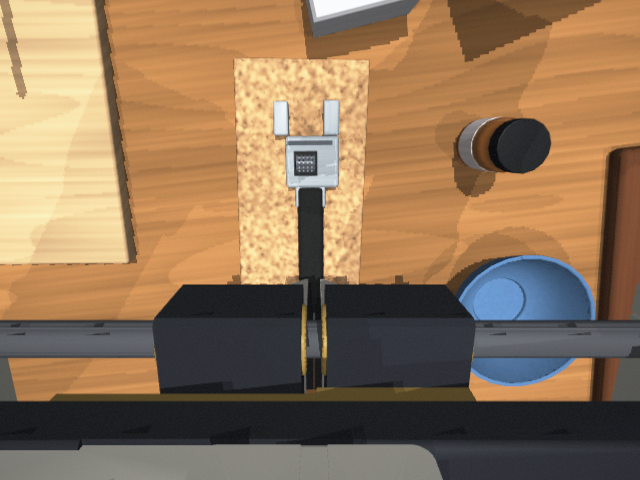

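```bash
python3 - <<'E'
from h import *
s=load('wrist')
for n,(u,v) in dict(tipL=(280,100),tipR=(332,100),worm=(305,162),L=(275,101),R=(339,100),neck=(311,190)).items(): print(n,plane(s,u,v,.018).round(4), cloud(s)[v+4,u].round(4))
st()
E
python3 -m pendant '[0,0,0,0,0,0,0.3,0,0,0,0,0,0,0.3,0,0,0,0,0,0,0.3,0,0,0,0,0,0,0.3,0,0,0,0,0,0,0.3,0,0,0,0,0,0,0.3,0,0,0,0,0,0,0.3,0,0,0,0,0,0,0.3]'
python3 - <<'E'
from h import *
s=snap('scene'); im=s['image'][180:400,130:330,::-1]
cv2.imwrite('pics/sc2.png',cv2.resize(im,None,fx=2.6,fy=2.6,interpolation=cv2.INTER_CUBIC))
E
```

```text
tipL [ 0.5257 -0.2932  0.018 ] [ 0.5224 -0.2928  0.0187]
tipR [ 0.5206 -0.3378  0.018 ] [ 0.5174 -0.3375  0.0171]
worm [ 0.471  -0.3084  0.018 ] [ 0.4678 -0.3081  0.0231]
L [ 0.5254 -0.2888  0.018 ] [ 0.5221 -0.2884  0.0188]
R [ 0.5199 -0.3438  0.018 ] [ 0.5176 -0.3446  0.0033]
neck [ 0.4454 -0.3109  0.018 ] [ 0.4419 -0.3105  0.0196]
{'clock': 3.5, 'joint_pos': [0.542, 0.277, -0.015, 1.826, 0.005, 1.037, -1.16], 'dq': [0.0, 0.028, -0.001, 0.031, -0.001, -0.008, 0.001], 'joint_torque': [0.037, -55.44, 0.301, -31.535, -0.045, 0.067, 0.003], 'position': [0.423, -0.309, 0.188], 'orientation': [0.998, -0.057, 0.0, 0.0], 'contact_force': [0.286, -0.443, 0.056], 'torque': [0.096, 0.032, 0.013], 'finger_force': 0.0, 'finger_gap': 0.001}
clock: 4.17
position: [0.4224, -0.3092, 0.1877]
orientation: [0.998, -0.057, -0.0, -0.0]
contact_force: [0.3, -0.3, 0.4]
finger_gap: 0.0495
finger_force: 0.0
```

View pics/sc2.png

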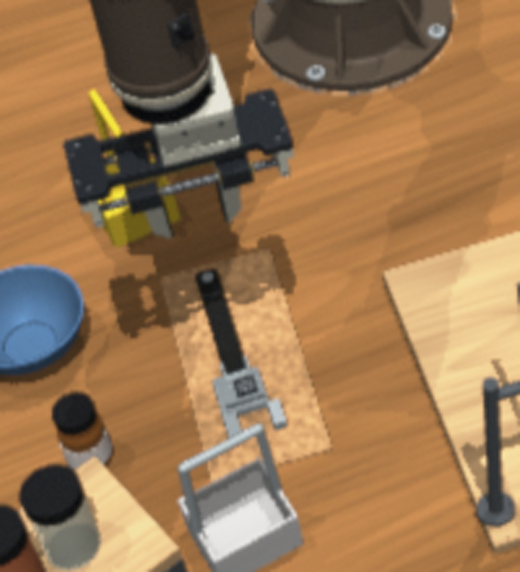

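The scene crop shows the gripper above the mat's near end with its fingertips at scene (192,270) and (218,263). I'll check that against the reported TCP.

```bash
python3 - <<'E'
from h import *
s=load('scene'); f=240/np.tan(np.radians(float(s['fovy']))/2); T=np.linalg.inv(s['T'])
for p in [(.4224,-.3092,.1877),(.41,-.308,.018)]:
    c=T@np.r_[p,1]; print(s['cx']+f*c[0]/-c[2], s['cy']-f*c[1]/-c[2], -c[2])
P=cloud(s)
for u,v in [(191,266),(218,259),(205,262)]:
    print(u,v,P[v-3:v+4:3,u-2:u+3:2].round(3).reshape(-1,3).tolist())
E
```

```text
207.51909684169854 273.43600027243104 1.5185484525777566
216.4137855887081 311.14766882779975 1.6508061287099136
191 266 [[0.43, -0.346, 0.254], [0.432, -0.342, 0.254], [0.43, -0.337, 0.249], [0.432, -0.348, 0.246], [0.428, -0.343, 0.239], [0.43, -0.339, 0.239], [0.427, -0.35, 0.231], [0.426, -0.345, 0.227], [0.43, -0.341, 0.23]]
218 259 [[0.435, -0.282, 0.251], [0.435, -0.278, 0.249], [0.438, -0.274, 0.249], [0.436, -0.284, 0.242], [0.439, -0.28, 0.242], [0.435, -0.274, 0.236], [0.434, -0.285, 0.23], [0.435, -0.281, 0.229], [0.437, -0.276, 0.228]]
205 262 [[0.204, -0.278, 0.003], [0.207, -0.273, 0.004], [0.21, -0.268, 0.004], [0.209, -0.281, -0.003], [0.215, -0.276, 0.001], [0.214, -0.271, -0.004], [0.223, -0.285, 0.0], [0.224, -0.28, -0.002], [0.225, -0.274, -0.004]]
```

```bash
python3 - <<'E'
from h import *
s=load('scene'); P=cloud(s); im=s['image']
for u in (186,189,192,195,216,219,222):
    print(u,[(v,P[v,u].round(3).tolist(),im[v,u].tolist()) for v in range(262,278,2) if .3<P[v,u,0]<.5 and P[v,u,2]>.1])
E
```

```text
186 [(262, [0.427, -0.352, 0.257], [101, 96, 73])]
189 [(262, [0.433, -0.346, 0.261], [98, 98, 91]), (264, [0.43, -0.347, 0.25], [98, 99, 90]), (266, [0.432, -0.348, 0.246], [100, 100, 92]), (268, [0.428, -0.349, 0.236], [98, 97, 87])]
192 [(262, [0.43, -0.339, 0.254], [93, 93, 86]), (264, [0.432, -0.341, 0.25], [98, 97, 89]), (266, [0.43, -0.341, 0.241], [99, 99, 91]), (268, [0.428, -0.342, 0.232], [99, 99, 91]), (270, [0.427, -0.343, 0.224], [92, 85, 74])]
195 [(266, [0.432, -0.335, 0.24], [62, 52, 34]), (268, [0.431, -0.336, 0.231], [66, 62, 56]), (270, [0.429, -0.337, 0.223], [83, 81, 73])]
216 [(262, [0.434, -0.285, 0.23], [51, 47, 42])]
219 [(262, [0.439, -0.279, 0.232], [102, 100, 90])]
222 []
```

```bash
python3 -m pendant '[0,0,-0.9,0,0,0,0.3,0,0,-0.9,0,0,0,0.3,0,0,-0.9,0,0,0,0.3,0,0,-0.9,0,0,0,0.3,0,0,-0.9,0,0,0,0.3,0,0,0,0,0,0,0.3,0,0,0,0,0,0,0.3]'
for i in 1 2; do python3 -m pendant '[0,0,-0.1,0,0,0,0.3,0,0,0,0,0,0,0.3,0,0,0,0,0,0,0.3]'; done
```

```text
clock: 4.8
position: [0.4212, -0.3085, 0.0069]
orientation: [0.998, -0.057, -0.002, -0.001]
contact_force: [0.4, -0.4, 0.8]
finger_gap: 0.0596
finger_force: 0.0
clock: 5.05
position: [0.4237, -0.31, 0.0056]
orientation: [0.998, -0.057, 0.001, 0.001]
contact_force: [-1.0, -0.6, 0.2]
finger_gap: 0.0595
finger_force: 0.0
clock: 5.3
position: [0.4226, -0.3093, 0.0002]
orientation: [0.998, -0.057, 0.0, 0.0]
contact_force: [0.5, 0.1, 0.2]
finger_gap: 0.0599
finger_force: 0.0
```

```bash
python3 - <<'E'
from h import *
st(); s=snap('scene'); im=s['image'][220:330,150:270,::-1]
cv2.imwrite('pics/sc3.png',cv2.resize(im,None,fx=4,fy=4,interpolation=cv2.INTER_CUBIC))
E
```

```text
{'clock': 5.3, 'joint_pos': [0.545, 0.522, -0.02, 2.015, 0.018, 0.605, -1.173], 'dq': [0.0, 0.004, -0.001, -0.001, -0.001, 0.002, 0.002], 'joint_torque': [-0.005, -61.752, 0.421, -19.882, -0.025, -0.119, -0.002], 'position': [0.423, -0.309, 0.0], 'orientation': [0.998, -0.057, 0.0, 0.0], 'contact_force': [0.476, 0.105, 0.212], 'torque': [0.025, 0.029, -0.023], 'finger_force': 0.0, 'finger_gap': 0.06}
```

View pics/sc3.png

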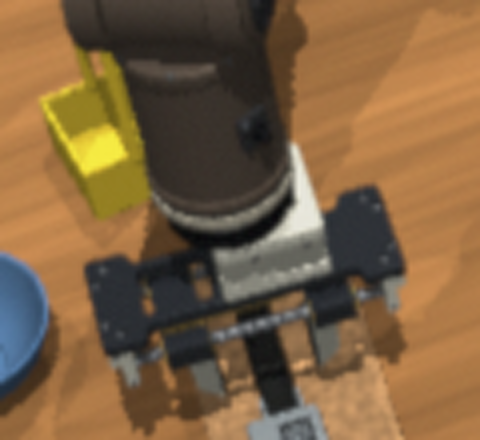

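Reported z is 0 with no contact, and the fingertips still sit visibly above the mat. The TCP reading is biased low, so I'll feel for contact.

```bash
for i in 1 2 3; do python3 -m pendant '[0,0,-0.1,0,0,0,0.3,0,0,0,0,0,0,0.3,0,0,0,0,0,0,0.3]'|grep -E 'pos|contact'; done
```

```text
position: [0.4222, -0.3091, -0.0045]
contact_force: [-0.4, 0.0, -0.1]
position: [0.4222, -0.3091, -0.0086]
contact_force: [0.2, -0.6, 0.1]
position: [0.4223, -0.3091, -0.0125]
contact_force: [-0.1, -0.8, -0.4]
```

```bash
for i in 1 2 3; do python3 -m pendant '[0,0,-0.08,0,0,0,0.3,0,0,0,0,0,0,0.3,0,0,0,0,0,0,0.3]'|grep -E 'pos|contact'; done
```

```text
position: [0.4224, -0.3091, -0.0156]
contact_force: [0.2, -0.6, -0.2]
position: [0.4223, -0.3091, -0.0188]
contact_force: [-0.2, -0.2, -0.2]
position: [0.4223, -0.3091, -0.0221]
contact_force: [-0.1, 0.3, -0.2]
```

```bash
for i in 1 2 3; do python3 -m pendant '[0,0,-0.05,0,0,0,0.3,0,0,0,0,0,0,0.3,0,0,0,0,0,0,0.3]'|grep -E 'pos|contact'; done
```

```text
position: [0.4224, -0.3092, -0.024]
contact_force: [1.2, 0.9, -0.6]
position: [0.4224, -0.3092, -0.026]
contact_force: [-0.1, 1.4, -0.1]
position: [0.4224, -0.3092, -0.028]
contact_force: [-0.5, 0.1, -0.3]
```

```bash
for i in 1 2 3; do python3 -m pendant '[0,0,-0.05,0,0,0,0.3,0,0,0,0,0,0,0.3,0,0,0,0,0,0,0.3]'|grep -E 'pos|contact'; done
```

```text
position: [0.4226, -0.3093, -0.0287]
contact_force: [-3.6, 3.2, 17.6]
position: [0.4227, -0.3094, -0.029]
contact_force: [-10.0, 6.7, 44.8]
position: [0.4227, -0.3094, -0.0292]
contact_force: [-16.7, 10.8, 74.5]
```

Contact at reported z=-0.0285, where the mat top is 0.004. True tip height is therefore reported z + 0.0325. Backing off and closing.

```bash
python3 -m pendant '[0,0,0.2,0,0,0,0.3,0,0,0,0,0,0,0.3,0,0,0,0,0,0,-1,0,0,0,0,0,0,-1,0,0,0,0,0,0,-1,0,0,0,0,0,0,-1,0,0,0,0,0,0,-1,0,0,0,0,0,0,-1]' 60
python3 -m pendant '[0,0,0,0,0,0,-1,0,0,0,0,0,0,-1,0,0,0,0,0,0,-1,0,0,0,0,0,0,-1]'
```

```text
clock: 9.02
position: [0.4223, -0.309, -0.0262]
orientation: [0.998, -0.057, -0.0, -0.0]
contact_force: [-0.2, 1.1, -0.6]
finger_gap: 0.0241
finger_force: 0.6
clock: 9.35
position: [0.4222, -0.3091, -0.0261]
orientation: [0.998, -0.057, -0.0, -0.0]
contact_force: [-0.2, 0.6, -3.4]
finger_gap: 0.0231
finger_force: 60.0
```

```bash
python3 -m pendant '[0,0,0.3,0,0,0,-1,0,0,0.6,0,0,0,-1,0,0,0.75,0,0,0,-1,0,0,0.75,0,0,0,-1,0,0,0.75,0,0,0,-1,0,0,0,0,0,0,-1]'
python3 -m pendant '[0,0.5,0,0,0,0,-1,0,0.9,0,0,0,0,-1,0,0.9,0,0,0,0,-1,0,0.9,0,0,0,0,-1,0,0.9,0,0,0,0,-1,0,0.9,0,0,0,0,-1,0,0.9,0,0,0,0,-1,0,0.9,0,0,0,0,-1]'
python3 -m pendant '[-0.1,0.9,0,0,0,0,-1,-0.2,0.7,0,0,0,0,-1,0,0.4,0,0,0,0,-1,0,0,0,0,0,0,-1,0,0,0,0,0,0,-1]'
python3 - <<'E'
from h import *
s=snap('wrist','w3.png'); st()
E
```

```text
clock: 9.85
position: [0.4253, -0.3111, 0.1055]
orientation: [0.998, -0.057, 0.004, 0.002]
contact_force: [0.9, -0.7, -3.5]
finger_gap: 0.0232
finger_force: 60.0
clock: 10.52
position: [0.4216, -0.0357, 0.0997]
orientation: [0.998, -0.057, -0.0, 0.0]
contact_force: [1.3, -0.2, -3.2]
finger_gap: 0.0233
finger_force: 60.0
clock: 10.93
position: [0.41, 0.0434, 0.0998]
orientation: [0.998, -0.056, -0.0, 0.0]
contact_force: [0.3, -0.4, -3.5]
finger_gap: 0.0235
finger_force: 60.0
{'clock': 10.983, 'joint_pos': [-0.07, 0.225, -0.19, 2.168, 0.062, 0.755, -1.985], 'dq': [0.023, -0.002, 0.015, -0.001, 0.0, 0.003, 0.004], 'joint_torque': [-1.371, -43.84, -1.766, -25.067, -0.109, -0.194, -0.097], 'position': [0.41, 0.042, 0.1], 'orientation': [0.998, -0.057, -0.0, 0.0], 'contact_force': [-0.47, -0.785, -3.14], 'torque': [0.024, 0.004, 0.033], 'finger_force': 59.982, 'finger_gap': 0.023}
```

View pics/w3.png

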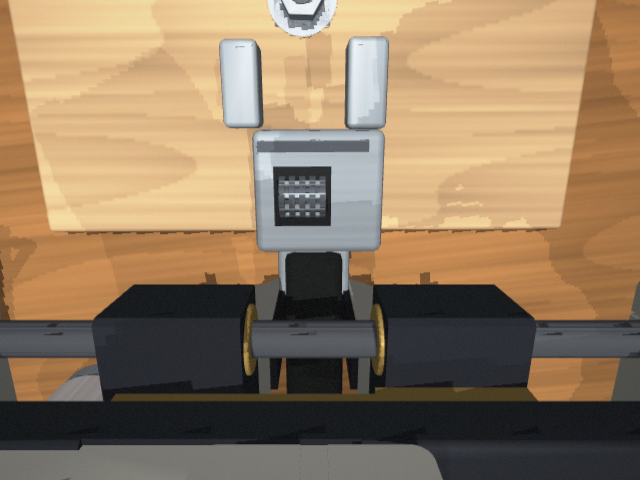

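The wrist view shows the wrench held square, jaw faces at columns 262 and 345. The nut is half out of frame at (302,10), so I'll back off and look again.

```bash
python3 -m pendant '[-0.5,0,0.3,0,0,0,-1,-0.75,0,0.5,0,0,0,-1,0,0,0,0,0,0,-1,0,0,0,0,0,0,-1,0,0,0,0,0,0,-1]'
python3 - <<'E'
from h import *
s=snap('wrist'); st(); im=s['image'][0:190,200:420,::-1]
cv2.imwrite('pics/w4.png',cv2.resize(im,None,fx=3,fy=3,interpolation=cv2.INTER_CUBIC))
E
```

```text
clock: 11.4
position: [0.3611, 0.0418, 0.1322]
orientation: [0.998, -0.058, 0.001, 0.0]
contact_force: [0.9, -0.0, -4.0]
finger_gap: 0.0232
finger_force: 60.0
{'clock': 11.45, 'joint_pos': [-0.067, 0.098, -0.21, 2.225, 0.028, 0.821, -1.982], 'dq': [-0.007, 0.016, -0.003, -0.003, -0.001, 0.001, -0.0], 'joint_torque': [0.057, -35.848, -0.486, -26.413, 0.009, -0.061, 0.012], 'position': [0.361, 0.042, 0.132], 'orientation': [0.998, -0.058, 0.0, 0.0], 'contact_force': [-0.549, 0.353, -3.891], 'torque': [0.036, 0.037, 0.05], 'finger_force': 59.982, 'finger_gap': 0.023}
```

View pics/w4.png

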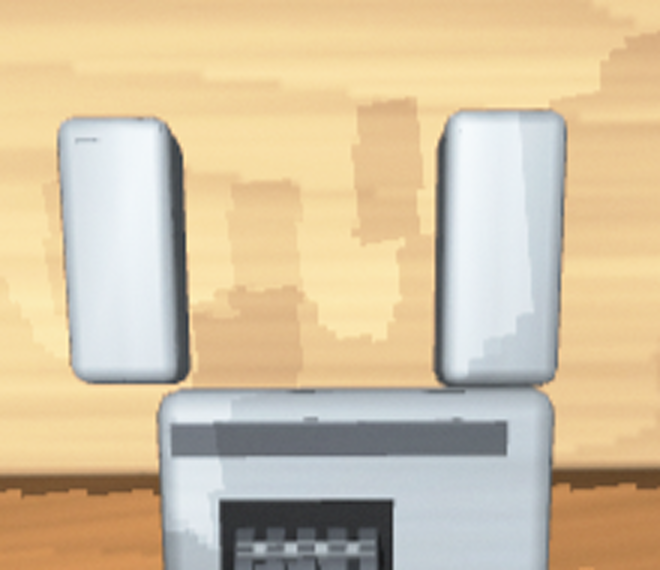

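```bash
python3 -m pendant '[0.9,0,-0.4,0,0,0,-1,0.9,0,-0.4,0,0,0,-1,0.15,0,0,0,0,0,-1,0,0,0,0,0,0,-1,0,0,0,0,0,0,-1,0,0,0,0,0,0,-1]'
python3 - <<'E'
from h import *
s=snap('wrist'); st(); im=s['image'][0:190,200:420,::-1]
cv2.imwrite('pics/w5.png',cv2.resize(im,None,fx=3,fy=3,interpolation=cv2.INTER_CUBIC))
E
```

```text
clock: 11.95
position: [0.4376, 0.0425, 0.0997]
orientation: [0.998, -0.057, -0.001, 0.0]
contact_force: [0.1, 0.7, -3.9]
finger_gap: 0.0232
finger_force: 60.0
{'clock': 12.0, 'joint_pos': [-0.065, 0.264, -0.183, 2.11, 0.068, 0.774, -1.977], 'dq': [-0.001, -0.014, -0.003, 0.001, 0.001, -0.0, -0.0], 'joint_torque': [0.053, -46.543, -0.983, -25.637, 0.031, -0.16, 0.002], 'position': [0.438, 0.043, 0.1], 'orientation': [0.998, -0.057, -0.0, 0.0], 'contact_force': [0.873, 0.429, -4.134], 'torque': [0.033, 0.055, -0.022], 'finger_force': 59.982, 'finger_gap': 0.024}
```

View pics/w5.png

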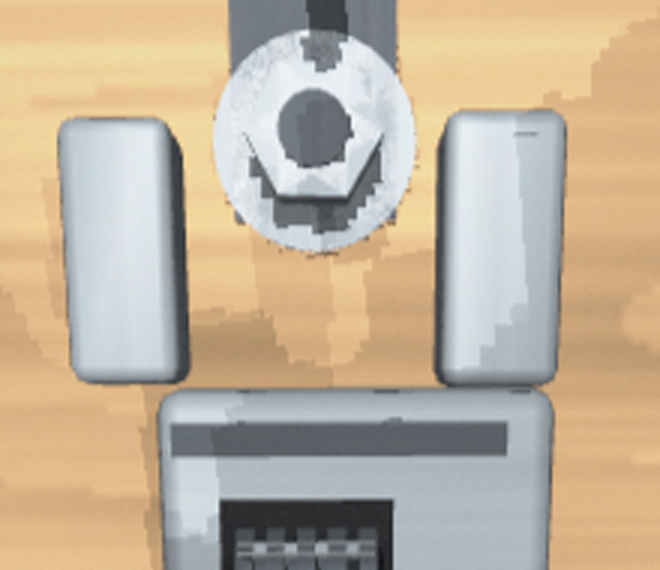

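Enlarged: the nut's hex corners are at crop (243,132) and (383,132) and its lower flat runs (277,198)-(350,195), so a flat faces the handle. The wrench has to go on about 30° turned. Computing.

```bash
python3 - <<'E'
from h import *
s=load('wrist')
g=lambda u,v,z: plane(s,200+(u+.5)/3-.5,(v+.5)/3-.5,z)
for n,(u,v) in dict(L=(243,132),R=(383,132),LL=(277,197),LR=(350,194)).items(): print(n,g(u,v,.030).round(4))
a,b=g(243,132,.03),g(383,132,.03); c=(a+b)/2; print('nut ctr',c,'width',np.linalg.norm(a-b),'dirLR deg',np.degrees(np.arctan2(*(a-b)[1::-1])))
e,f=g(277,197,.03),g(350,194,.03); print('flat len',np.linalg.norm(e-f),np.degrees(np.arctan2(*(e-f)[1::-1])))
print('washer ctr',g(314,140,.020),'washer w', np.linalg.norm(g(213,140,.02)-g(415,140,.02)))
z=.1438
J={k:g(*p,z) for k,p in dict(Lo=(62,118),Li=(163,120),Ri=(447,113),Ro=(563,113),Lb=(188,378),Rb=(437,378),th=(320,390)).items()}
p=np.array(status.get_state()['position']); yaw=np.radians(-6.5); X=np.array([np.cos(yaw),np.sin(yaw)]);Y=np.array([-X[1],X[0]])
for k,q in J.items(): print(k,'rel TCP along/across mm',((q[:2]-p[:2])@X*1e3).round(1),((q[:2]-p[:2])@Y*1e3).round(1))
E
```

```text
L [0.5602 0.0484 0.03  ]
R [0.557  0.0208 0.03  ]
LL [0.5476 0.0432 0.03  ]
LR [0.5465 0.0286 0.03  ]
nut ctr [0.55859068 0.0346077  0.03      ] width 0.027738447010037134 dirLR deg 83.48539413620495
flat len 0.014664635313743507 85.66169455628855
washer ctr [0.55900192 0.03457807 0.02      ] washer w 0.0416244340339108
Lo rel TCP along/across mm 100.8 31.3
Li rel TCP along/across mm 100.6 20.1
Ri rel TCP along/across mm 101.3 -11.5
Ro rel TCP along/across mm 101.3 -24.4
Lb rel TCP along/across mm 72.9 18.3
Rb rel TCP along/across mm 72.9 -11.0
th rel TCP along/across mm 71.6 2.8
```

```bash
python3 -m pendant '[0.2,-0.24,-0.1,0,0,0.108,-1,0.2,-0.24,-0.3,0,0,0.108,-1,0.2,-0.24,-0.3,0,0,0.108,-1,0.2,-0.24,-0.3,0,0,0.108,-1,0.22,-0.25,-0.3,0,0,0.108,-1,0,0,-0.2,0,0,0,-1,0,0,0,0,0,0,-1,0,0,0,0,0,0,-1]'
python3 - <<'E'
from h import *
s=snap('wrist'); st(); im=s['image'][0:190,200:420,::-1]
cv2.imwrite('pics/w6.png',cv2.resize(im,None,fx=3,fy=3,interpolation=cv2.INTER_CUBIC))
E
```

```text
clock: 12.67
position: [0.4782, -0.0051, 0.0402]
orientation: [0.978, 0.21, -0.001, -0.0]
contact_force: [0.9, 0.2, -3.9]
finger_gap: 0.0235
finger_force: 60.0
{'clock': 12.717, 'joint_pos': [0.1, 0.417, -0.259, 2.076, 0.168, 0.667, -1.417], 'dq': [-0.003, -0.009, 0.002, -0.008, 0.002, 0.0, 0.013], 'joint_torque': [0.591, -55.189, -2.399, -21.962, 0.023, -0.125, -0.033], 'position': [0.479, -0.005, 0.041], 'orientation': [0.978, 0.21, 0.0, -0.0], 'contact_force': [0.321, 0.887, -3.382], 'torque': [-0.01, 0.001, 0.049], 'finger_force': 59.982, 'finger_gap': 0.023}
```

View pics/w6.png

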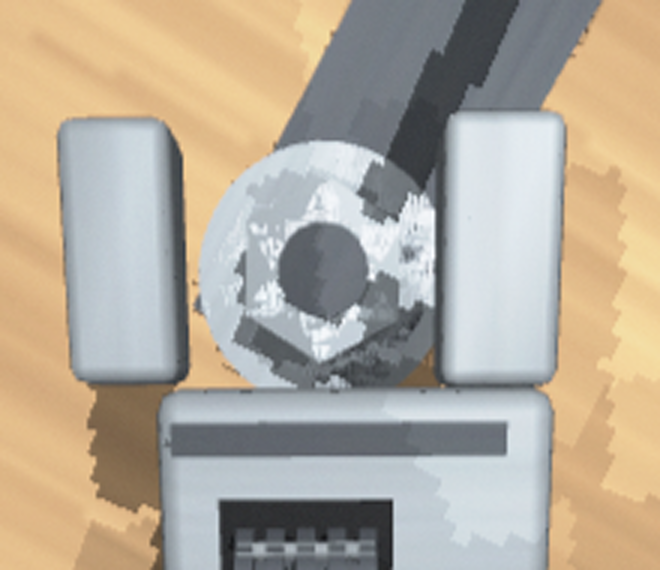

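Now the nut's flats are parallel to the jaws, with the bolt at crop (322,270). Checking the offset.

```bash
python3 - <<'E'
from h import *
s=load('wrist'); g=lambda u,v,z: plane(s,200+(u+.5)/3-.5,(v+.5)/3-.5,z)
p=np.array([.4785,-.005]); yaw=2*np.arctan2(.21,.978); X=np.array([np.cos(yaw),np.sin(yaw)]);Y=np.array([-X[1],X[0]]); print(np.degrees(yaw))
for n,(u,v,z) in dict(bolt=(322,270,.036),cL=(247,250,.03),washer=(318,268,.02),tipL=(62,118,.084),tipRi=(447,113,.084)).items():
    q=g(u,v,z)[:2]; print(n,q.round(4),((q-p)@X).round(4),((q-p)@Y).round(4))
E
```

```text
24.23752066945038
bolt [0.5585 0.0345] 0.0892 0.0032
cL [0.5568 0.0467] 0.0927 0.015
washer [0.5598 0.0361] 0.091 0.0041
tipL [0.5574 0.0649] 0.1006 0.0313
tipRi [0.5755 0.0259] 0.1011 -0.0117
```

Right on target (90, 3.1 mm). Lowering to the board: 52 mm, the last part slowly.

```bash
python3 -m pendant '[0,0,-0.4,0,0,0,-1,0,0,-0.4,0,0,0,-1,0,0,-0.2,0,0,0,-1,0,0,-0.15,0,0,0,-1,0,0,0,0,0,0,-1,0,0,0,0,0,0,-1]'
python3 -m pendant '[0,0,-0.06,0,0,0,-1,0,0,-0.04,0,0,0,-1,0,0,0,0,0,0,-1]'
python3 -m pendant '[0,0,-0.04,0,0,0,-1,0,0,0,0,0,0,-1]'
```

```text
clock: 13.22
position: [0.4793, -0.0053, -0.0055]
orientation: [0.977, 0.211, 0.0, 0.0]
contact_force: [-0.4, 0.8, -3.6]
finger_gap: 0.0235
finger_force: 60.0
clock: 13.47
position: [0.4794, -0.0057, -0.0097]
orientation: [0.977, 0.211, 0.0, 0.0]
contact_force: [-0.4, -0.6, -3.7]
finger_gap: 0.0229
finger_force: 60.0
clock: 13.63
position: [0.4793, -0.0057, -0.0115]
orientation: [0.977, 0.211, 0.0, 0.0]
contact_force: [-0.7, -0.6, -3.8]
finger_gap: 0.0231
finger_force: 60.0
```

```bash
python3 -m pendant '[0,0,-0.03,0,0,0,-1,0,0,0,0,0,0,-1]'|grep -E 'pos|cont'
python3 -m pendant '[0,0,-0.02,0,0,0,-1,0,0,0,0,0,0,-1]'|grep -E 'pos|cont'
```

```text
position: [0.4793, -0.0056, -0.0123]
contact_force: [-1.6, 0.3, 3.4]
position: [0.4794, -0.0057, -0.0123]
contact_force: [-4.7, 1.1, 16.6]
```

```bash
python3 -m pendant '[0,0,0.03,0,0,0,-0.1,0,0,0,0,0,0,-0.1,0,0,0,0,0,0,-0.1,0,0,0,0,0,0,-0.1,0,0,0.5,0,0,0,-0.1,0,0,0.9,0,0,0,-0.1,0,0,0,0,0,0,-1,0,0,0,0,0,0,-1]' 20
python3 - <<'E'
from h import *
s=snap('wrist'); st(); im=s['image'][0:300,150:470,::-1]
cv2.imwrite('pics/w7.png',cv2.resize(im,None,fx=2,fy=2,interpolation=cv2.INTER_CUBIC))
E
```

```text
clock: 14.63
position: [0.4809, -0.0056, 0.0452]
orientation: [0.977, 0.211, 0.002, 0.0]
contact_force: [0.8, 0.8, -1.1]
finger_gap: 0.032
finger_force: 0.0
{'clock': 14.683, 'joint_pos': [0.105, 0.413, -0.263, 2.072, 0.168, 0.675, -1.413], 'dq': [-0.005, 0.026, 0.008, 0.023, 0.003, -0.005, -0.001], 'joint_torque': [0.061, -56.122, -2.833, -22.415, -0.085, 0.002, 0.051], 'position': [0.48, -0.006, 0.044], 'orientation': [0.977, 0.211, 0.001, 0.0], 'contact_force': [0.195, -0.338, -0.922], 'torque': [0.017, 0.057, 0.005], 'finger_force': 0.0, 'finger_gap': 0.029}
```

View pics/w7.png

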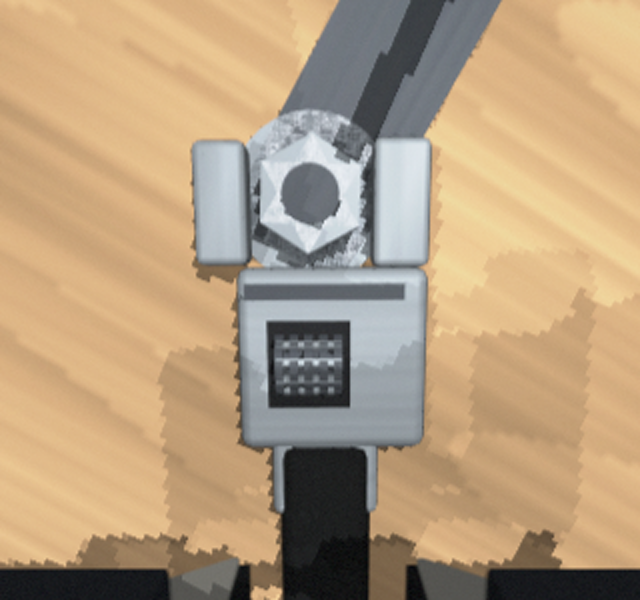

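The wrench lies over the nut with the jaw open. The worm is at image (304,182). Computing the fingertip start.

```bash
python3 - <<'E'
from h import *
s=load('wrist'); q=plane(s,304,182,.036); p=np.array(status.get_state()['position']); yaw=2*np.arctan2(.211,.977); X=np.array([np.cos(yaw),np.sin(yaw)])
print(q,p); t=q[:2]-.007*X; print('start',t,'units',(t-p[:2])/.04,'draw 14mm units',X*.014/.04)
E
```

```text
[0.52147417 0.01815403 0.036     ] [ 0.47976931 -0.00571484  0.04410671]
start [0.51509806 0.01526523] units [0.88321878 0.52450167] draw 14mm units [0.31880567 0.14444012]
```

```bash
python3 -m pendant '[0.88,0.52,0,0,0,0,-1,0,0,0,0,0,0,-1,0,0,0,0,0,0,-1,0,0,-0.4,0,0,0,-1,0,0,-0.4,0,0,0,-1,0,0,-0.08,0,0,0,-1,0,0,0,0,0,0,-1]'
for i in 1 2 3; do python3 -m pendant '[0,0,-0.02,0,0,0,-1,0,0,0,0,0,0,-1]'|grep -E 'pos|cont'; done
```

```text
clock: 15.27
position: [0.5123, 0.0146, 0.0069]
orientation: [0.977, 0.211, -0.002, -0.0]
contact_force: [-0.5, -0.0, -0.1]
finger_gap: 0.0002
finger_force: 0.0
position: [0.5145, 0.0151, 0.0081]
contact_force: [0.4, -0.1, -0.0]
position: [0.5148, 0.0151, 0.0074]
contact_force: [1.0, -1.3, -0.2]
position: [0.5146, 0.0152, 0.0063]
contact_force: [-0.2, 0.4, -1.2]
```

```bash
for i in 1 2 3; do python3 -m pendant '[0,0,-0.02,0,0,0,-1,0,0,0,0,0,0,-1]'|grep -E 'pos|cont'; done
```

```text
position: [0.5144, 0.0151, 0.0053]
contact_force: [0.1, 0.3, 0.8]
position: [0.5144, 0.0152, 0.0044]
contact_force: [-0.5, -1.2, -0.1]
position: [0.5145, 0.0152, 0.0037]
contact_force: [0.2, 0.1, 1.6]
```

```bash
python3 -m pendant '[0,0,-0.01,0,0,0,-1,0,0,0,0,0,0,-1]'|grep -E 'pos|cont';  python3 -m pendant '[0,0,-0.006,0,0,0,-1,0,0,0,0,0,0,-1]'|grep -E 'pos|cont'
```

```text
position: [0.5145, 0.0152, 0.0036]
contact_force: [-1.8, 1.0, 6.2]
position: [0.5146, 0.0152, 0.0035]
contact_force: [-2.2, -0.4, 7.9]
```

Pressing about 7 N. Drawing toward the mouth.

```bash
python3 -m pendant '[0.08,0.036,0,0,0,0,-1,0.08,0.036,0,0,0,0,-1]'|grep -E 'pos|cont';  python3 -m pendant '[0.08,0.036,0,0,0,0,-1,0.08,0.036,0,0,0,0,-1,0,0,0,0,0,0,-1]'|grep -E 'pos|cont'
python3 - <<'E'
from h import *
s=snap('wrist'); m=s['image']; print(s['image'].max(2)[130:134,:].shape)
cv2.imwrite('pics/raw8.png',m[:,:,::-1])
im=m[:,:,::-1][0:300,150:470]; cv2.imwrite('pics/w8.png',cv2.resize(im,None,fx=2,fy=2))
E
```

```text
position: [0.5204, 0.0178, 0.0035]
contact_force: [-3.6, -0.9, 9.3]
position: [0.5276, 0.0212, 0.0035]
contact_force: [-1.4, -0.3, 7.6]
(4, 640)
```

View pics/w8.png

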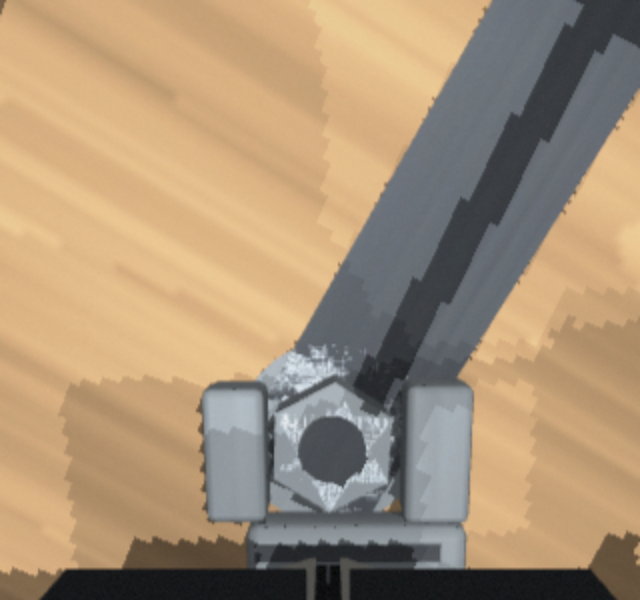

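The picture shows the worm rolling: gaps are left ~1.2 mm and right ~2.4 mm. About 3.5 mm of jaw travel remains. Two more strokes.

```bash
for i in 1 2; do
python3 -m pendant '[0,0,0.15,0,0,0,-1,-0.16,-0.072,0.0,0,0,0,-1,-0.16,-0.072,0,0,0,0,-1,0,0,0,0,0,0,-1,0,0,-0.13,0,0,0,-1,0,0,-0.02,0,0,0,-1,0,0,0,0,0,0,-1]'|grep -E 'pos|cont'
python3 -m pendant '[0.08,0.036,0,0,0,0,-1,0.08,0.036,0,0,0,0,-1,0.08,0.036,0,0,0,0,-1]'|grep -E 'pos|cont';  python3 -m pendant '[0.08,0.036,0,0,0,0,-1,0,0,0,0,0,0,-1]'|grep -E 'pos|cont'
done
python3 - <<'E'
from h import *
s=snap('wrist'); a=cv2.imread('pics/raw8.png').max(2)
for v in (205,215,225,240): print('old',a[v,276:290].tolist(),a[v,340:360].tolist()); print('new',s['image'].max(2)[v,276:290].tolist(),s['image'].max(2)[v,340:360].tolist())
E
```

```text
position: [0.5149, 0.015, 0.0034]
contact_force: [-3.1, -1.4, 10.9]
position: [0.5241, 0.0192, 0.0034]
contact_force: [-3.2, -1.3, 12.7]
position: [0.5281, 0.0211, 0.0034]
contact_force: [-1.0, -0.0, 9.2]
position: [0.5148, 0.0151, 0.0034]
contact_force: [-2.4, -1.0, 11.2]
position: [0.5237, 0.0197, 0.0033]
contact_force: [-5.0, 0.5, 12.7]
position: [0.5275, 0.0219, 0.0033]
contact_force: [-3.0, 1.1, 12.4]
old [192, 185, 176, 164, 155, 118, 80, 74, 155, 170, 161, 143, 90, 118] [109, 73, 69, 92, 100, 59, 61, 57, 71, 70, 56, 60, 60, 87, 120, 134, 144, 157, 163, 165]
new [194, 197, 193, 194, 190, 192, 192, 184, 170, 161, 147, 106, 78, 79] [77, 73, 67, 67, 93, 87, 53, 44, 52, 61, 64, 96, 126, 137, 148, 160, 163, 165, 164, 162]
old [190, 187, 177, 167, 157, 128, 87, 75, 64, 68, 79, 153, 182, 185] [223, 206, 170, 159, 160, 122, 82, 72, 72, 81, 69, 63, 64, 94, 124, 136, 148, 158, 162, 163]
new [195, 197, 194, 194, 192, 192, 190, 163, 154, 147, 146, 117, 81, 177] [192, 208, 205, 205, 164, 159, 159, 86, 55, 60, 65, 97, 127, 137, 147, 161, 163, 163, 163, 162]
old [162, 161, 154, 147, 144, 130, 96, 77, 58, 47, 42, 149, 155, 155] [159, 157, 159, 158, 140, 76, 58, 58, 55, 63, 60, 62, 67, 101, 127, 139, 152, 161, 164, 166]
new [168, 164, 165, 163, 164, 162, 163, 161, 153, 148, 145, 127, 109, 152] [156, 158, 157, 158, 159, 159, 116, 57, 56, 63, 67, 101, 126, 137, 150, 162, 162, 164, 163, 161]
old [159, 160, 155, 151, 144, 141, 111, 79, 70, 80, 84, 103, 119, 144] [204, 190, 200, 187, 103, 114, 153, 92, 83, 78, 62, 61, 79, 113, 131, 142, 152, 161, 162, 160]
new [163, 165, 163, 163, 162, 162, 163, 160, 158, 151, 146, 142, 116, 122] [197, 203, 210, 227, 203, 137, 61, 57, 63, 65, 65, 104, 127, 139, 150, 161, 163, 163, 162, 160]
```

Gap is now about 25.4 mm. One more stroke at slightly lower pressure, then measure.

```bash

python3 -m pendant '[0,0,0.15,0,0,0,-1,-0.16,-0.072,0.0,0,0,0,-1,-0.16,-0.072,0,0,0,0,-1,0,0,0,0,0,0,-1,0,0,-0.13,0,0,0,-1,0,0,-0.012,0,0,0,-1,0,0,0,0,0,0,-1]'|grep -E 'pos|cont'
python3 -m pendant '[0.08,0.036,0,0,0,0,-1,0.08,0.036,0,0,0,0,-1,0.08,0.036,0,0,0,0,-1]'|grep -E 'pos|cont';  python3 -m pendant '[0.08,0.036,0,0,0,0,-1,0,0,0,0,0,0,-1]'|grep -E 'pos|cont'
python3 - <<'E'
from h import *
s=snap('wrist'); 
for v in (205,215,225,240): print('new',s['image'].max(2)[v,276:294].tolist(),s['image'].max(2)[v,336:360].tolist())
E
```

```text
position: [0.5146, 0.0148, 0.0034]
contact_force: [-2.1, -1.6, 8.8]
position: [0.5235, 0.0196, 0.0034]
contact_force: [-5.2, 0.8, 11.6]
position: [0.527, 0.0216, 0.0034]
contact_force: [-3.8, 1.9, 10.6]
new [193, 192, 194, 192, 192, 191, 188, 177, 166, 155, 130, 93, 62, 118, 156, 169, 182, 183] [79, 80, 79, 80, 81, 133, 126, 101, 70, 67, 62, 90, 123, 133, 145, 157, 160, 163, 163, 159, 161, 158, 158, 158]
new [176, 192, 191, 191, 193, 190, 173, 157, 152, 146, 140, 109, 100, 161, 181, 183, 184, 189] [202, 184, 183, 201, 191, 183, 204, 160, 159, 158, 158, 99, 120, 133, 144, 155, 162, 161, 162, 161, 159, 158, 160, 158]
new [165, 164, 163, 164, 161, 164, 161, 159, 151, 147, 141, 124, 121, 153, 154, 156, 154, 156] [185, 158, 156, 158, 158, 158, 156, 155, 158, 157, 101, 89, 118, 131, 144, 154, 160, 162, 160, 160, 158, 160, 157, 156]
new [162, 163, 162, 161, 161, 162, 160, 159, 158, 149, 147, 143, 118, 87, 90, 131, 153, 155] [162, 156, 176, 185, 172, 171, 177, 169, 171, 102, 67, 79, 112, 130, 142, 152, 161, 160, 159, 159, 159, 160, 159, 158]
```

Both jaws are now against the nut (58 to 60 px gap, equal to the nut's 24 mm): snug. Going back to the handle.

```bash

python3 -m pendant '[0,0,0.9,0,0,0,0,-0.4,-0.23,0.3,0,0,0,0,-0.4,-0.23,0,0,0,0,0,-0.4,-0.23,0,0,0,0,0,0,0,0,0,0,0,0,0,0,0,0,0,0,0,0,0,0,0,0,0,0,0,0,0,0,0,0,0]'
python3 - <<'E'
from h import *
s=snap('wrist'); mx=s['image'].max(2)
m=np.zeros((480,640),np.uint8); m[205:270,270:350]=mx[205:270,270:350]<50
print(m.sum())
q=[]
for v in range(228,275,8):
    r=np.nonzero(mx[v,250:390]<45)[0]+250; 
    if len(r): a,b=plane(s,r.min(),v,.032),plane(s,r.max()+1,v,.032); q.append(np.r_[v,r.min(),r.max(),(a+b)[:2]/2])
print(np.round(q,4)); st()
E
```

```text
clock: 20.83
position: [0.4801, -0.006, 0.0513]
orientation: [0.977, 0.212, 0.0, -0.0]
contact_force: [0.6, -0.5, 0.3]
finger_gap: 0.0447
finger_force: 0.0
2060
[[ 2.280e+02  2.910e+02  3.300e+02  4.985e-01  3.900e-03]
 [ 2.360e+02  2.910e+02  3.300e+02  4.944e-01  2.000e-03]
 [ 2.440e+02  2.920e+02  3.300e+02  4.904e-01 -1.000e-04]
 [ 2.520e+02  2.910e+02  3.320e+02  4.864e-01 -2.200e-03]
 [ 2.600e+02  2.910e+02  3.320e+02  4.822e-01 -4.100e-03]
 [ 2.680e+02  2.920e+02  3.320e+02  4.781e-01 -6.300e-03]]
{'clock': 20.883, 'joint_pos': [0.111, 0.403, -0.268, 2.064, 0.162, 0.694, -1.406], 'dq': [-0.001, -0.001, -0.001, 0.003, 0.001, 0.003, 0.001], 'joint_torque': [0.192, -54.259, -2.551, -21.925, -0.014, -0.072, -0.006], 'position': [0.48, -0.006, 0.051], 'orientation': [0.977, 0.212, 0.0, -0.0], 'contact_force': [-0.562, 0.235, -0.874], 'torque': [-0.035, 0.003, -0.019], 'finger_force': 0.0, 'finger_gap': 0.045}
```

```bash

python3 -m pendant '[0,0,-0.5,0,0,0.035,0,0,0,-0.6,0,0,0,0,0,0,-0.4,0,0,0,0,0,0,-0.05,0,0,0,-0.2,0,0,0,0,0,0,-1,0,0,0,0,0,0,-1,0,0,0,0,0,0,-1,0,0,0,0,0,0,-1]' 60
python3 -m pendant '[0,0,0,0,0,0,-1,0,0,0,0,0,0,-1,0,0,0,0,0,0,-1,0,0,0,0,0,0,-1]'
```

```text
clock: 21.55
position: [0.4798, -0.006, -0.0098]
orientation: [0.974, 0.229, 0.001, -0.0]
contact_force: [-1.1, 2.6, -0.3]
finger_gap: 0.0231
finger_force: 60.0
clock: 21.88
position: [0.4798, -0.006, -0.0098]
orientation: [0.974, 0.229, 0.001, -0.0]
contact_force: [-1.8, 2.8, 7.3]
finger_gap: 0.0232
finger_force: 60.0
```

```bash
python3 - <<'E'
from h import *
N=np.array([.5588,.0346]); r=np.array([.4798,-.006])-N; d=-.1
for i in range(13):
    c,s_=np.cos(d),np.sin(d); n=np.array([[c,-s_],[s_,c]])@r; print(i,((n-r)/.04).round(3)); r=n
E
```

```text
0 [-0.091  0.202]
1 [-0.071  0.21 ]
2 [-0.049  0.216]
3 [-0.028  0.22 ]
4 [-0.005  0.222]
5 [0.017 0.221]
6 [0.039 0.219]
7 [0.06  0.214]
8 [0.081 0.207]
9 [0.102 0.197]
10 [0.121 0.186]
11 [0.139 0.173]
12 [0.155 0.159]
```

```bash

python3 -m pendant '[-0.091,0.202,0,0,0,-0.1,-1,-0.071,0.210,0,0,0,-0.1,-1,-0.049,0.216,0,0,0,-0.1,-1,-0.028,0.22,0,0,0,-0.1,-1,0,0,0,0,0,0,-1,0,0,0,0,0,0,-1]'
python3 -m pendant '[-0.005,0.222,0,0,0,-0.1,-1,0.017,0.221,0,0,0,-0.1,-1,0.039,0.219,0,0,0,-0.1,-1,0.06,0.214,0,0,0,-0.1,-1,0,0,0,0,0,0,-1,0,0,0,0,0,0,-1]'
python3 - <<'E'
from h import *
st()
E
```

```text
clock: 22.38
position: [0.4695, 0.0283, -0.0098]
orientation: [1.0, 0.031, 0.0, -0.0]
contact_force: [-3.7, 4.2, 10.1]
finger_gap: 0.0228
finger_force: 60.0
clock: 22.88
position: [0.4743, 0.0636, -0.0098]
orientation: [0.986, -0.169, 0.0, -0.0]
contact_force: [-3.4, 4.5, 8.6]
finger_gap: 0.0233
finger_force: 60.0
{'clock': 22.883, 'joint_pos': [-0.235, 0.489, -0.012, 2.13, 0.01, 0.522, -2.165], 'dq': [0.014, -0.001, -0.007, 0.002, 0.001, -0.001, 0.018], 'joint_torque': [1.654, -53.284, 3.313, -17.427, 1.073, -0.924, -0.227], 'position': [0.474, 0.064, -0.01], 'orientation': [0.986, -0.169, 0.0, -0.0], 'contact_force': [-3.417, 4.5, 8.567], 'torque': [1.073, 0.86, -0.189], 'finger_force': 59.993, 'finger_gap': 0.023}
```

```bash

python3 -m pendant '[0.081,0.207,0,0,0,-0.1,-1,0,0,0,0,0,0,-1,0,0,0,0,0,0,-1]'|grep -E 'pos|ori|cont'
python3 - <<'E'
from h import *
s=status.get_state(); print(np.round(s['torque'],2))
E
python3 -m pendant '[0.05,0.1,0,0,0,-0.05,-1,0,0,0,0,0,0,-1,0,0,0,0,0,0,-1]'|grep -E 'pos|ori|cont'
python3 - <<'E'
from h import *
s=status.get_state(); print(np.round(s['torque'],2))
E
```

```text
position: [0.4775, 0.0718, -0.0098]
orientation: [0.976, -0.218, 0.0, -0.0]
contact_force: [-3.7, 4.4, 8.3]
[ 1.05  0.84 -0.11]
position: [0.4789, 0.0746, -0.0098]
orientation: [0.97, -0.242, -0.0, 0.0]
contact_force: [-4.7, 1.3, 9.9]
[0.23 1.14 0.36]
```

```bash

for i in 1 2; do python3 -m pendant '[0.05,0.1,0,0,0,-0.05,-1,0,0,0,0,0,0,-1,0,0,0,0,0,0,-1]'|grep -E 'pos|ori|cont'
python3 - <<'E'
from h import *
s=status.get_state(); print(np.round(s['torque'],2))
E
done
```

```text
position: [0.4812, 0.0788, -0.0098]
orientation: [0.964, -0.266, -0.0, -0.0]
contact_force: [-5.0, 0.9, 9.7]
[0.36 1.   0.17]
position: [0.4836, 0.0828, -0.0098]
orientation: [0.957, -0.29, 0.0, -0.0]
contact_force: [-3.4, 0.9, 7.6]
[0.36 0.67 0.18]
```

```bash

for i in 1; do python3 -m pendant '[0.055,0.095,0,0,0,-0.05,-1,0,0,0,0,0,0,-1,0,0,0,0,0,0,-1]'|grep -E 'pos|ori|cont'
python3 - <<'E'
from h import *
s=status.get_state(); print(np.round(s['torque'],2),np.round(s['joint_pos'],2))
E
done
python3 -m pendant '[0.055,0.095,0,0,0,-0.05,-1,0,0,0,0,0,0,-1,0,0,0,0,0,0,-1]'|grep -E 'pos|ori|cont'
python3 - <<'E'
from h import *
s=status.get_state(); print(np.round(s['torque'],2),np.round(s['joint_pos'],2))
s=snap('wrist'); im=s['image']; cv2.imwrite('pics/w9.png',im[0:300,150:470,::-1].repeat(2,0).repeat(2,1))
E
```

```text
position: [0.4862, 0.0866, -0.0098]
orientation: [0.949, -0.314, 0.001, -0.0]
contact_force: [-1.4, 0.9, 6.4]
[0.26 0.43 0.12] [-0.34  0.51  0.08  2.1  -0.07  0.54 -2.42]
position: [0.489, 0.0903, -0.0098]
orientation: [0.941, -0.338, 0.001, -0.001]
contact_force: [0.3, 0.3, 5.2]
[ 0.2  -0.    0.03] [-0.36  0.51  0.09  2.09 -0.08  0.54 -2.47]
```

View pics/w9.png

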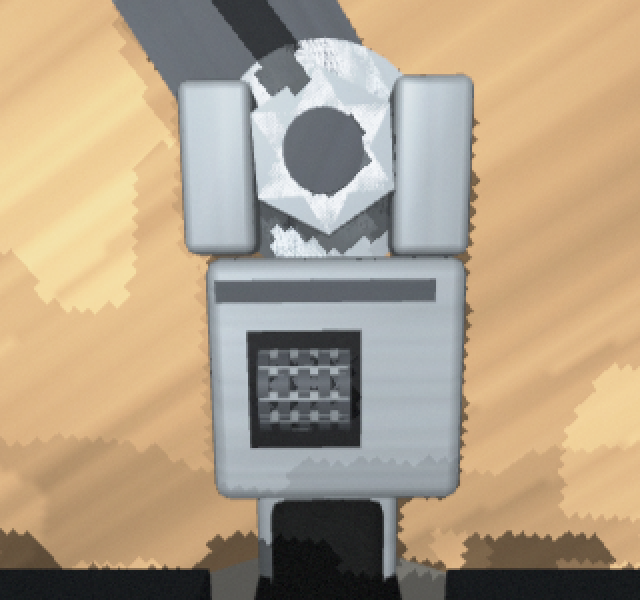

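The picture shows the nut's flats between the snug jaws and the nut turning with the wrench. There is no stop yet, so I'll continue in small steps until it is felt.

```bash

for i in 1 2; do python3 -m pendant '[0.055,0.07,0,0,0,-0.04,-1,0,0,0,0,0,0,-1,0,0,0,0,0,0,-1]'|grep -E 'pos|ori|cont'
python3 - <<'E'
from h import *
s=status.get_state(); print(np.round(s['torque'],2),np.round(s['joint_pos'],2))
E
done
```

```text
position: [0.4908, 0.0925, -0.0098]
orientation: [0.934, -0.356, 0.001, -0.0]
contact_force: [-0.4, -1.5, 8.5]
[-0.2   0.22  0.26] [-0.37  0.51  0.1   2.09 -0.1   0.54 -2.5 ]
position: [0.4933, 0.0953, -0.0098]
orientation: [0.927, -0.375, 0.001, -0.0]
contact_force: [0.5, -0.9, 6.3]
[-0.2  -0.01  0.23] [-0.38  0.52  0.11  2.08 -0.11  0.55 -2.53]
```

```bash
cat > wy.py <<'E'
from h import *
def wyaw():
    s=snap('wrist'); g=s['image'].max(2).astype(int); R=s['T'][:3,:3]
    st_=status.get_state(); q=st_['orientation']; ty=2*np.degrees(np.arctan2(q[1],q[0]))
    # head left/right edges: strong gradients between rows 135..240
    for name,(u0,u1) in dict(L=(240,268),R=(372,392)).items():
        P=[]
        for v in range(140,236,6):
            d=np.abs(np.diff(g[v,u0:u1])); P.append(plane(s,u0+d.argmax()+1,v,.032)[:2])
        P=np.array(P); dd=P-np.median(P,0); e=np.linalg.svd(dd)[2][0]; e=e*np.sign(e[0]); print(name,np.degrees(np.arctan2(e[1],e[0])).round(2))
    print('tool yaw',ty)
    # steel mouth: dark bolt centre
    m=np.zeros((480,640),np.uint8); m[45:105,270:350]=(g[45:105,270:350]<125)
    n,l,ss,c=cv2.connectedComponentsWithStats(m); 
    for k in range(1,n):
        if ss[k,4]>300: print('blob',c[k],ss[k],plane(s,*c[k],.034).round(4))
    return s
E
python3 -c "
from wy import *
wyaw()"
```

```text
L -43.12
R -42.91
tool yaw -44.02665762194293
blob [310.4068915   74.57697947] [ 291   54   42   44 1364] [0.5586 0.0344 0.034 ]
```

```bash

for i in 1 2; do python3 -m pendant '[0.065,0.065,0,0,0,-0.04,-1,0,0,0,0,0,0,-1,0,0,0,0,0,0,-1]'|grep -E 'pos|ori|cont'
python3 - <<'E'
from wy import *
s=status.get_state(); print(np.round(s['torque'],2),np.round(s['joint_pos'],2)); wyaw()
E
done
```

```text
position: [0.4958, 0.0978, -0.0098]
orientation: [0.919, -0.393, 0.001, -0.0]
contact_force: [-0.0, -2.3, 7.9]
[-0.28  0.17  0.23] [-0.4   0.52  0.13  2.08 -0.12  0.55 -2.57]
L -45.72
R -45.31
tool yaw -46.31828920973252
blob [310.01855976  74.47364514] [ 291   54   39   44 1347] [0.5587 0.0344 0.034 ]
position: [0.4977, 0.1, -0.0098]
orientation: [0.911, -0.412, 0.0, 0.0]
contact_force: [-2.4, -2.5, 10.1]
[-0.57  0.56  0.45] [-0.41  0.52  0.14  2.07 -0.13  0.56 -2.6 ]
L -47.45
R -46.2
tool yaw -48.60298236303586
blob [308.53784571  73.90756914] [ 289   53   43   44 1374] [0.5586 0.0343 0.034 ]
```

```bash

for i in 1 2; do python3 -m pendant '[0.05,0.045,0,0,0,-0.03,-1,0,0,0,0,0,0,-1,0,0,0,0,0,0,-1]'|grep -E 'pos|ori|cont'
python3 - <<'E'
from wy import *
s=status.get_state(); print(np.round(s['torque'],2),np.round(s['joint_pos'],2)); wyaw()
E
done
```

```text
position: [0.4991, 0.1016, -0.0098]
orientation: [0.905, -0.425, 0.0, 0.001]
contact_force: [-3.9, -3.9, 13.3]
[-0.68  0.88  0.6 ] [-0.42  0.53  0.15  2.06 -0.14  0.56 -2.62]
L -48.74
R -48.52
tool yaw -50.30034218783619
blob [306.97887837  73.15513474] [ 287   52   44   45 1373] [0.5586 0.0343 0.034 ]
position: [0.5008, 0.1034, -0.0098]
orientation: [0.899, -0.438, -0.0, 0.001]
contact_force: [-6.0, -3.5, 13.4]
[-0.68  1.12  0.68] [-0.43  0.53  0.16  2.06 -0.15  0.56 -2.64]
L -51.14
R -50.08
tool yaw -52.008507465170695
blob [306.53784571  72.26273654] [ 287   52   44   44 1374] [0.5586 0.0343 0.034 ]
```

```bash
python3 - <<'E'
from h import *
s=load('wrist'); P=cloud(s); z=P[...,2]
c=plane(s,306.5,72.3,.034)[:2]; yaw=np.radians(-50.5); X=np.array([np.cos(yaw),np.sin(yaw)]);Y=np.array([-X[1],X[0]])
f=240/np.tan(np.radians(float(s['fovy']))/2)
# resample a bird view at z=.032 in wrench axes, 0.25 mm/px
n=160; g=np.zeros((n,n),np.uint8); zz=np.zeros((n,n)); Ti=np.linalg.inv(s['T'])
for i in range(n):
    a=(n/2-i)*.25e-3
    b=(n/2-np.arange(n))*.25e-3
    w=np.stack([c[0]+a*X[0]+b*Y[0],c[1]+a*X[1]+b*Y[1],np.full(n,.032),np.ones(n)])
    k=Ti@w; u=(s['cx']+f*k[0]/-k[2]).round().astype(int); v=(s['cy']-f*k[1]/-k[2]).round().astype(int)
    ok=(v>=0)&(v<480)
    zz[i,ok]=z[v[ok],u[ok]]; g[i,ok]=s['image'].max(2)[v[ok],u[ok]]
# ascii: height classes, every 1mm
for i in range(0,n,4): print(''.join('#' if t>.0275 else ('+' if t>.0235 else '.') for t in zz[i,::2]))
E
```

```text
................................................................................
...................#............................................................
...............................................................#................
.......................#........................................................
...............................#................................................
................................................................................
................................................................................
..................................#######.......................................
...............................##############..........#........................
......######................#######################...............##############
##############............#############################..........###############
################........#####################################...################
################....#########################################..+################
################+.#############################
[... 1439 characters left out ...]
.+#####################............+################
################+..................#############+..............+################
################+......................+######+.................################
################+...............................................################
################+...............................................################
################+..............................................+################
###############+................................................################
..................................................................+#############
################################################################################
```

The bird-view shows the nut between the jaws, lagging the wrench by about 6°. I'll push a bit more and check whether the nut still moves.

```bash
cat > nut.py <<'E'
from h import *
def nutyaw(s,yawdeg,c=(.5587,.0344)):
    # nut outline from the depth: points above the washer, within 15 mm of the axis
    P=cloud(s).reshape(-1,3); d=P[:,:2]-c; r=np.hypot(*d.T); k=(P[:,2]>.027)&(P[:,2]<.036)&(r<.0155)
    a=np.radians(yawdeg); X=np.array([np.cos(a),np.sin(a)]);Y=np.array([-X[1],X[0]])
    x,y=d[k]@X,d[k]@Y; 
    for sgn in(1,-1):
        m=(sgn*x>.0105)&(abs(y)<.009); print('corner',sgn,m.sum(),np.degrees(np.arctan2(sgn*y[m].mean(),sgn*x[m].mean())).round(1))
E
python3 -c "
from nut import *
nutyaw(load('wrist'),-50.5)"
python3 -m pendant '[0.05,0.045,0,0,0,-0.03,-1,0.03,0.02,0,0,0,-0.015,-1,0,0,0,0,0,0,-1,0,0,0,0,0,0,-1]'|grep -E 'pos|ori|cont'
python3 - <<'E'
from wy import *
from nut import *
s=status.get_state(); print(np.round(s['torque'],2),np.round(s['joint_pos'],2)); nutyaw(wyaw(),-50.5)
E
```

```text
corner 1 200 3.9
corner -1 168 2.4
position: [0.5032, 0.1059, -0.0099]
orientation: [0.889, -0.458, -0.001, 0.001]
contact_force: [-7.1, -3.8, 17.4]
[-0.81  1.67  0.83] [-0.45  0.53  0.18  2.05 -0.17  0.57 -2.67]
L -52.3
R -52.23
tool yaw -54.57035495885236
blob [304.49889299  71.13136531] [ 285   50   42   45 1355] [0.5587 0.0344 0.034 ]
corner 1 199 3.8
corner -1 169 2.0
```

The nut stays put (about -47.5°) while the wrench moves on, so it is tight on its stop. Backing off ~5° to free the jaw, then lifting.

```bash

python3 -m pendant '[0,0,0,0,0,0,-1,-0.08,-0.062,0,0,0,0.045,-1,-0.09,-0.068,0,0,0,0.05,-1,0,0,0,0,0,0,-1,0,0,0,0,0,0,-1]'|grep -E 'pos|ori|cont'
python3 - <<'E'
from wy import *
from nut import *
s=status.get_state(); print(np.round(s['torque'],2)); nutyaw(wyaw(),-47.5)
E
for i in 1 2; do python3 -m pendant '[0,0,0.04,0,0,0,-1,0,0,0.04,0,0,0,-1,0,0,0,0,0,0,-1]'|grep -E 'pos|cont'; done
```

```text
position: [0.4983, 0.1019, -0.0098]
orientation: [0.909, -0.416, 0.0, -0.0]
contact_force: [-1.2, 0.5, 9.3]
[0.08 0.42 0.17]
L -48.5
R -48.78
tool yaw -49.21118520993903
blob [310.39026163  70.81322674] [ 291   50   44   44 1376] [0.5587 0.0343 0.034 ]
corner 1 203 3.5
corner -1 172 1.1
position: [0.4981, 0.1016, -0.0073]
contact_force: [2.3, -0.2, -6.8]
position: [0.4979, 0.1017, -0.0042]
contact_force: [3.8, -1.3, -9.2]
```

```bash

for i in 1 2 3; do python3 -m pendant '[0,0,0.06,0,0,0,-1,0,0,0.06,0,0,0,-1,0,0,0,0,0,0,-1]'|grep -E 'pos|cont'; done
```

```text
position: [0.4975, 0.102, 0.0009]
contact_force: [2.2, -1.4, -9.1]
position: [0.4973, 0.1023, 0.0057]
contact_force: [0.7, 0.0, -9.1]
position: [0.498, 0.1022, 0.0109]
contact_force: [1.2, -0.9, -3.9]
```

```bash

python3 -m pendant '[0,0,0.6,0,0,0,-1,0,0,0.9,0,0,0,-1,0,0,0.9,0,0,0,-1,-0.2,-0.5,0.1,0,0,0.07,-1,-0.2,-0.8,0,0,0,0.09,-1,-0.2,-0.9,0,0,0,0.09,-1,-0.2,-0.9,0,0,0,0.09,-1,-0.2,-0.9,0,0,0,0.09,-1]'|grep -E 'pos|ori'
python3 -m pendant '[-0.2,-0.9,0,0,0,0.09,-1,-0.2,-0.9,0,0,0,0.09,-1,-0.2,-0.9,0,0,0,0.09,-1,-0.2,-0.9,0,0,0,0.045,-1,-0.09,-0.9,0,0,0,0,-1,0,-0.9,0,0,0,0,-1,0,-0.88,0,0,0,0,-1,0,0,0,0,0,0,-1]'|grep -E 'pos|ori|gap'
```

```text
position: [0.4571, -0.0595, 0.1107]
orientation: [0.978, -0.211, 0.0, -0.0]
position: [0.4207, -0.3178, 0.111]
orientation: [0.998, -0.061, 0.001, 0.003]
finger_gap: 0.0231
```

```bash

python3 -m pendant '[0.02,0.15,-0.6,0,0,0,-1,0,0,-0.9,0,0,0,-1,0,0,-0.9,0,0,0,-1,0,0,-0.6,0,0,0,-1,0,0,-0.2,0,0,0,-1,0,0,0,0,0,0,-1,0,0,0,0,0,0,-1]'|grep -E 'pos|ori|cont'
for i in 1 2; do python3 -m pendant '[0,0,-0.07,0,0,0,-1,0,0,0,0,0,0,-1]'|grep -E 'pos|cont'; done
```

```text
position: [0.4233, -0.3035, -0.017]
orientation: [0.998, -0.057, 0.0, 0.0]
contact_force: [-0.1, -0.3, -1.6]
position: [0.4244, -0.304, -0.0192]
contact_force: [0.4, -0.6, -2.4]
position: [0.4241, -0.3039, -0.0225]
contact_force: [-0.0, 0.2, 1.2]
```

```bash

for i in 1 2; do python3 -m pendant '[0,0,-0.04,0,0,0,-1,0,0,0,0,0,0,-1]'|grep -E 'pos|cont'; done
python3 -m pendant '[0,0,0,0,0,0,-0.1,0,0,0,0,0,0,-0.1,0,0,0,0,0,0,-0.1,0,0,0,0,0,0,-0.1,0,0,0,0,0,0,-0.1,0,0,0.6,0,0,0,-0.1,0,0,0.9,0,0,0,-0.1,0,0,0.9,0,0,0,0]' 20
```

```text
position: [0.424, -0.3039, -0.0237]
contact_force: [-1.6, 0.7, 11.8]
position: [0.424, -0.3039, -0.024]
contact_force: [-7.9, 3.0, 35.2]
clock: 31.53
position: [0.4218, -0.3026, 0.0695]
orientation: [0.998, -0.057, -0.002, -0.001]
contact_force: [0.7, -0.9, 0.4]
finger_gap: 0.0437
finger_force: 0.0
```

```bash

python3 -m pendant '[0,0,0.9,0,0,0,0,0,0,0.9,0,0,0,0,0,0,0.9,0,0,0,0,0,0,0.3,0,0,0,0,0,0,0,0,0,0,0,0,0,0,0,0,0,0]'|grep -E 'pos'
python3 - <<'E'
from h import *
s=snap('wrist'); P=cloud(s).reshape(-1,3)
for lo,hi in((.25,.44),(.44,.54)):
    k=(P[:,2]>.010)&(P[:,2]<.05)&(P[:,0]>lo)&(P[:,0]<hi)&(abs(P[:,1]+.30)<.05)&(P[:,0]<.54); q=P[k]; print(len(q),cv2.minAreaRect(q[:,:2].astype(np.float32)),np.percentile(q[:,2],[10,50,90]).round(4))
t=snap('top'); P=cloud(t); N=np.array([.5588,.0346]); yaw=np.radians(-6.0); X=np.array([np.cos(yaw),np.sin(yaw)]);Y=np.array([-X[1],X[0]])
Q=P.reshape(-1,3); d=Q[:,:2]-N; x,y=d@X,d@Y; k=(abs(y)<.2)&(x>.04)&(x<.23)&(Q[:,2]>.1)&(Q[:,2]<.26); x,y,z=x[k],y[k],Q[k,2]
m=(z>.19)&(abs(y)<.15)&(x>.15); print('rail x(y):',np.polyfit(y[m],x[m],1),np.median(z[m]))
for y0 in(-.105,0,.105):
    for a in np.arange(.06,.165,.01):
        m=(abs(y-y0)<.025)&(x>a)&(x<a+.01)
        if m.sum(): print(y0,a.round(3),m.sum(),'y',np.median(y[m]).round(4),'z',np.median(z[m]).round(4))
for n,lo in dict(c0=(.595,.314),c1=(.400,.329),c2=(.616,-.363)).items():
    k=(np.hypot(Q[:,0]-lo[0],Q[:,1]-lo[1])<.09)&(Q[:,2]>.138)&(Q[:,2]<.165); q=Q[k]
    if len(q)>10: print(n,len(q),q.mean(0),cv2.minAreaRect(q[:,:2].astype(np.float32)))
for n,lo in dict(t1=(.282,.225),t2=(.476,.489),j=(.466,-.462)).items():
    k=(np.hypot(Q[:,0]-lo[0],Q[:,1]-lo[1])<.06)&(Q[:,2]>.075)&(Q[:,2]<.13); print(n,Q[k].mean(0))
E
```

```text
position: [0.4232, -0.3032, 0.1897]
3149 ((0.3777652084827423, -0.2992823123931885), (0.027747781947255135, 0.12767107784748077), 84.5387954711914) [0.0166 0.018  0.0191]
4241 ((0.4817723035812378, -0.3100738525390625), (0.05179630592465401, 0.08575122803449631), 84.79534912109375) [0.0167 0.0181 0.0195]
rail x(y): [0.00023863 0.16685411] 0.20820761827803014
-0.105 0.07 3 y -0.1065 z 0.2285
-0.105 0.08 10 y -0.1049 z 0.2285
-0.105 0.09 10 y -0.105 z 0.2046
-0.105 0.1 17 y -0.106 z 0.2033
-0.105 0.11 14 y -0.1051 z 0.2044
-0.105 0.12 16 y -0.1058 z 0.2046
-0.105 0.13 15 y -0.1051 z 0.2055
-0.105 0.14 16 y -0.1059 z 0.2055
-0.105 0.15 15 y -0.1052 z 0.2067
-0.105 0.16 87 y -0.1058 z 0.2078
0 0.07 2 y -0.0015 z 0.2289
0 0.08 10 y -0.0013 z 0.2281
0 0.09 11 y -0.0011 z 0.2069
0 0.1 17 y -0.0001 z 0.204
0 0.11 14 y -0.001 z 0.2037
0 0.12 16 y -0.0007 z 0.205
0 0.13 13 y -0.0009 z 0.206
0 0.14 17 y -0.0011 z 0.2048
0 0.15 16 y -0.0007 z 0.2057
0 0.16 90 y 0.0005 z 0.208
0.105 0.07 4 y 0.1031 z 0.2264
0.105 0.08 11 y 0.1021 z 0.2276
0.105 0.09 11 y 0.1033 z 0.2054
0.105 0.1 18 y 0.1036 z 0.2039
0.105 0.11 12 y 0.104 z 0.2034
0.105 0.12 17 y 0.1035 z 0.2052
0.105 0.13 16 y 0.1041 z 0.2047
0.105 0.14 15 y 0.1036 z 0.2057
0.105 0.15 15 y 0.1047 z 0.2058
0.105 0.16 92 y 0.1038 z 0.2087
c0 143 [0.59530424 0.31312937 0.1525031 ] ((0.5962094664573669, 0.314240425825119), (0.010103508830070496, 0.08081170916557312), 16.314950942993164)
c1 137 [0.40041329 0.32951376 0.15315748] ((0.400791734457016, 0.33077675104141235), (0.07949014753103256, 0.008887333795428276), 75.11380767822266)
c2 141 [ 0.61617544 -0.36304559  0.15244844] ((0.6168343424797058, -0.36460599303245544), (0.00899597629904747, 0.08304638415575027), 6.257732391357422)
t1 [0.28276039 0.22696666 0.10289425]
t2 [0.47898801 0.49513172 0.10163343]
j [nan nan nan]<stdin>:16: RuntimeWarning: Mean of empty slice.
  ret = um.true_divide(
```

Wrench is flat on the mat. Hooks confirmed: bar place z is about 0.208 and stand yaw -6.0°. Now caddy 2 (bar at 0.6165,-0.364, direction 96.3°), gripped 20 mm off-centre away from the rack so the fingers clear the hook.

```bash

python3 -m pendant '[0.2,-0.04,0.2,0,0,0.1,0.3,0.33,-0.07,0,0,0,0.12,0.3,0.33,-0.07,0,0,0,0.12,0.3,0.33,-0.07,0,0,0,0.12,0.3,0.33,-0.07,0,0,0,0.12,0.3,0.33,-0.07,0,0,0,0.12,0.3,0.33,-0.07,0,0,0,0.12,0.3,0.33,-0.07,0,0,0,0.12,0.3]'|grep -E 'pos|ori'
python3 -m pendant '[0.33,-0.07,0,0,0,0.12,0.3,0.33,-0.07,0,0,0,0.12,0.3,0.33,-0.07,0,0,0,0.12,0.3,0.33,-0.07,0,0,0,0.12,0.3,0.33,-0.07,0,0,0,0.12,0.3,0.33,-0.07,0,0,0,0.12,0.3,0.3,-0.07,0,0,0,0.12,0.3,0,0,0,0,0,0.014,0.3]'|grep -E 'pos|ori|gap'
python3 - <<'E'
from h import *
st(); P=cloud(load('top')).reshape(-1,3)
k=(P[:,0]>.5)&(P[:,0]<.75)&(P[:,1]<-.37)&(P[:,1]>-.5)&(P[:,2]>.16); print(k.sum(),P[k].max(0) if k.sum() else '')
E
```

```text
position: [0.5231, -0.324, 0.1952]
orientation: [0.915, 0.404, -0.001, -0.001]
position: [0.6154, -0.3435, 0.1944]
orientation: [0.665, 0.747, 0.0, -0.002]
finger_gap: 0.0598
{'clock': 33.467, 'joint_pos': [0.516, 0.577, -0.14, 1.333, 0.079, 1.24, 0.489], 'dq': [0.017, -0.031, -0.008, 0.053, -0.001, -0.005, -0.022], 'joint_torque': [0.592, -78.8, -1.59, -33.877, 0.299, 0.407, 1.759], 'position': [0.615, -0.344, 0.194], 'orientation': [0.665, 0.747, 0.0, -0.002], 'contact_force': [-1.214, 0.562, -0.576], 'torque': [-0.01, -0.007, -0.01], 'finger_force': 0.0, 'finger_gap': 0.06}
1944 [ 0.74594763 -0.39114024  0.28869575]
```

```bash
cat > cad.py <<'E'
from h import *
def cad(cams=('top','scene'),pts=dict(c0=(.5955,.3135),c1=(.4005,.330),c2=(.6165,-.364))):
    for c in cams:
        Q=cloud(snap(c)).reshape(-1,3)
        for n,lo in pts.items():
            k=(np.hypot(Q[:,0]-lo[0],Q[:,1]-lo[1])<.09)&(Q[:,2]>.138)&(Q[:,2]<.16); q=Q[k]
            if len(q)>25: r=cv2.minAreaRect(q[:,:2].astype(np.float32)); print(c,n,len(q),np.round(r[0],4),np.round(r[1],3),round(r[2]+(90 if r[1][1]>r[1][0] else 0),1))
E
python3 -c "
from cad import *
cad()"
```

```text
top c0 144 [0.5953 0.3142] [0.01  0.081] 104.9
top c1 138 [0.4008 0.3308] [0.08  0.009] 75.1
top c2 74 [ 0.6144 -0.3437] [0.009 0.042] 93.7
scene c0 101 [0.5983 0.3128] [0.011 0.084] 105.9
scene c1 106 [0.4055 0.3318] [0.082 0.016] 76.0
scene c2 160 [ 0.6198 -0.3654] [0.013 0.081] 96.0
```

Nothing has moved. Descending onto caddy 2's bar (reported z 0.1075).

```bash

python3 -m pendant '[0.02,0,-0.5,0,0,0,0.3,0,0,-0.7,0,0,0,0.3,0,0,-0.7,0,0,0,0.3,0,0,-0.25,0,0,0,0.3,0,0,0,0,0,0,0.3,0,0,0,0,0,0,-1,0,0,0,0,0,0,-1,0,0,0,0,0,0,-1]' 50|grep -E 'pos|cont'
python3 -m pendant '[0,0,0,0,0,0,-1,0,0,0,0,0,0,-1,0,0,0,0,0,0,-1,0,0,0,0,0,0,-1,0,0,0,0,0,0,-1,0,0,0,0,0,0,-1,0,0,0,0,0,0,-1,0,0,0,0,0,0,-1]'
```

```text
position: [0.6165, -0.3445, 0.1136]
contact_force: [0.6, -0.4, 0.7]
clock: 34.9
position: [0.6153, -0.344, 0.1115]
orientation: [0.668, 0.745, -0.0, -0.0]
contact_force: [-1.2, -0.4, 0.7]
finger_gap: 0.007
finger_force: 50.0
```

```bash

python3 -m pendant '[0,0,0.3,0,0,0,-1,0,0,0.7,0,0,0,-1,0,0,0.7,0,0,0,-1,-0.1,0,0.7,0,0,0,-1,-0.35,0.2,0.5,0,0,-0.05,-1,-0.35,0.6,0,0,0,-0.05,-1,-0.3,0.8,0,0,0,-0.05,-1,-0.1,0.8,0,0,0,-0.063,-1]'|grep -E 'pos|ori|gap'
python3 -m pendant '[0,0.8,0,0,0,0,-1,0,0.8,0,0,0,0,-1,0,0.8,0,0,0,0,-1,0,0.8,0,0,0,0,-1,0,0.8,0,0,0,0,-1,0,0.8,0,0,0,0,-1,0,0,0,0,0,0,-1,0,0,0,0,0,0,-1]'
python3 - <<'E'
from h import *
p=status.get_state()['position']; N=np.array([.6663,-.0621]); print((N-p[:2])/.04)
q=cloud(snap('scene')).reshape(-1,3); k=(np.hypot(q[:,0]-p[0],q[:,1]-p[1]+.02)<.1)&(q[:,2]>.09)&(q[:,2]<.17); print(q[k].min(0),q[k].max(0),k.sum())
E
```

```text
position: [0.5654, -0.2483, 0.2285]
orientation: [0.745, 0.667, -0.0, 0.0]
finger_gap: 0.0075
clock: 36.23
position: [0.5674, -0.0532, 0.2282]
orientation: [0.741, 0.671, 0.001, -0.0]
contact_force: [0.3, -1.0, -1.7]
finger_gap: 0.0073
finger_force: 50.0
[ 2.47136903 -0.22248502]
[ 0.52212925 -0.12193576  0.11180923] [ 0.60973822 -0.02916821  0.16999753] 1214
```

```bash

python3 -m pendant '[0.4,-0.04,0,0,0,0,-1,0.5,-0.045,0,0,0,0,-1,0.5,-0.045,0,0,0,0,-1,0.5,-0.045,0,0,0,0,-1,0.5,-0.045,0,0,0,0,-1,0.07,0,0,0,0,0,-1,0,0,0,0,0,0,-1,0,0,0,0,0,0,-1]'|grep -E 'pos|cont'
python3 -m pendant '[0,0,-0.4,0,0,0,-1,0,0,-0.4,0,0,0,-1,0,0,-0.4,0,0,0,-1,0,0,-0.15,0,0,0,-1,0,0,0,0,0,0,-1,0,0,0,0,0,0,-1]'|grep -E 'pos|cont'
for i in 1 2; do python3 -m pendant '[0,0,-0.05,0,0,0,-1,0,0,0,0,0,0,-1]'|grep -E 'pos|cont'; done
```

```text
position: [0.6655, -0.066, 0.2271]
contact_force: [-0.3, -0.0, -2.0]
position: [0.6658, -0.0651, 0.174]
contact_force: [-0.1, 0.0, -1.4]
position: [0.6666, -0.0649, 0.1723]
contact_force: [1.0, 0.2, -2.3]
position: [0.6668, -0.0648, 0.1703]
contact_force: [-0.3, 0.9, 3.3]
```

```bash

python3 -m pendant '[0,0,0,0,0,0,-0.4,0,0,0,0,0,0,-0.4,0,0,0,0,0,0,-0.4,0,0,0,0,0,0,-0.4,0,0,0,0,0,0,-0.4,0,0,0.3,0,0,0,-0.4,0,0,0.6,0,0,0,-0.4,0,0,0.7,0,0,0,-0.4]'
python3 -m pendant '[0,0,0.5,0,0,0,-0.4,-0.8,0.1,0.2,0,0,0,0.3,-0.8,0.1,0,0,0,0,0.3,-0.8,0.1,0,0,0,0,0.3,0,0,0,0,0,0,0.3]'
python3 - <<'E'
from cad import *
for c in('top','scene'):
    Q=cloud(snap(c)).reshape(-1,3); d=Q[:,:2]-np.array([.6642,-.082]); yaw=np.radians(-6); X=np.array([np.cos(yaw),np.sin(yaw)]);Y=np.array([-X[1],X[0]])
    x,y=d@X,d@Y; k=(abs(x)<.03)&(abs(y)<.045)&(Q[:,2]>.195)&(Q[:,2]<.23); m=k&(abs(y)>.012)
    print(c,m.sum(),'bar x',np.median(x[m]),'y range',y[m].min(),y[m].max(),'z',np.median(Q[m,2]),'slope z/y',np.polyfit(y[m],Q[m,2],1)[0],'x/y',np.polyfit(y[m],x[m],1)[0])
    b=(abs(x)<.06)&(abs(y)<.05)&(Q[:,2]>.085)&(Q[:,2]<.13); print('box x',np.percentile(x[b],[2,98]),np.percentile(y[b],[2,98]))
cad()
E
```

```text
clock: 38.45
position: [0.6651, -0.0648, 0.2334]
orientation: [0.743, 0.669, -0.001, -0.001]
contact_force: [1.2, 0.6, 1.3]
finger_gap: 0.0272
finger_force: 0.0
clock: 38.87
position: [0.5649, -0.052, 0.2626]
orientation: [0.743, 0.67, -0.001, -0.001]
contact_force: [0.3, 0.2, -0.8]
finger_gap: 0.0498
finger_force: 0.0
  return _methods._mean(a, axis=axis, dtype=dtype,
  ret = ret.dtype.type(ret / rcount)
Traceback (most recent call last):
ValueError: zero-size array to reduction operation minimum which has no identity
```

```bash

python3 -m pendant '[0,0.6,0,0,0,0.05,0.3,0,0.87,0,0,0,0.05,0.3,0.1,0.87,0,0,0,0.05,0.3,0.1,0.87,0,0,0,0.05,0.3,0.1,0.87,0,0,0,0.05,0.3,0.1,0.87,0,0,0,0.05,0.3,0.1,0.87,-0.2,0,0,0.05,0.3,0.1,0.87,-0.4,0,0,0.025,0.3]'|grep -E 'pos|ori'
python3 -m pendant '[0.2,0.87,-0.4,0,0,0,0.3,0.1,0.87,-0.4,0,0,0,0.3,0,0.24,-0.3,0,0,0,0.3,0,0,0,0,0,0,0.3,0,0,0,0,0,0,0.3]'
python3 - <<'E'
from cad import *
for c in('top','scene'):
    Q=cloud(snap(c)).reshape(-1,3); d=Q[:,:2]-np.array([.6642,-.082]); yaw=np.radians(-6); X=np.array([np.cos(yaw),np.sin(yaw)]);Y=np.array([-X[1],X[0]])
    x,y=d@X,d@Y; k=(abs(x)<.03)&(abs(y)<.045)&(Q[:,2]>.195)&(Q[:,2]<.23); m=k&(abs(y)>.012)
    if m.sum()<20: continue
    print(c,m.sum(),'bar x',np.median(x[m]),'y range',y[m].min(),y[m].max(),'z',np.median(Q[m,2]),'slope z/y',np.polyfit(y[m],Q[m,2],1)[0],'x/y',np.polyfit(y[m],x[m],1)[0])
    b=(abs(x)<.06)&(abs(y)<.05)&(Q[:,2]>.085)&(Q[:,2]<.13); print('box x',np.percentile(x[b],[2,98]),np.percentile(y[b],[2,98]))
cad(('scene',))
st()
E
```

```text
position: [0.5964, 0.2173, 0.2398]
orientation: [0.604, 0.797, 0.002, 0.001]
clock: 40.0
position: [0.6063, 0.2941, 0.1929]
orientation: [0.605, 0.796, -0.001, -0.0]
contact_force: [0.9, -0.8, -0.3]
finger_gap: 0.0598
finger_force: 0.0
top 114 bar x -0.0014595018635426551 y range -0.0443507217000369 0.036213584578068274 z 0.21168688705952965 slope z/y 0.023140537529963593 x/y -0.008420963571035077
box x [-0.03852625  0.03668493] [-0.04289986  0.04156809]
scene 113 bar x 0.0036618297228890135 y range -0.04492506651040556 0.036259028838648656 z 0.21184417282022983 slope z/y 0.009702308555182011 x/y -0.01714906302064958
box x [-0.03666906  0.04212388] [-0.0422463  0.0404262]
scene c0 95 [0.5979 0.314 ] [0.011 0.085] 107.1
scene c1 62 [0.4041 0.3323] [0.083 0.013] 75.9
{'clock': 40.15, 'joint_pos': [-0.318, 0.541, -0.339, 1.416, 0.185, 1.214, -0.408], 'dq': [0.004, -0.006, -0.005, 0.006, -0.001, -0.002, -0.002], 'joint_torque': [-1.024, -72.991, -5.544, -31.772, -0.116, -0.01, 0.01], 'position': [0.608, 0.292, 0.195], 'orientation': [0.606, 0.795, 0.001, 0.001], 'contact_force': [0.083, -0.3, 0.468], 'torque': [-0.054, -0.105, 0.007], 'finger_force': 0.0, 'finger_gap': 0.06}
```

Caddy 2 hangs well on hook 0. Now caddy 0.

```bash

python3 -m pendant '[-0.18,0.06,-0.4,0,0,0,0.3,0,0,-0.7,0,0,0,0.3,0,0,-0.7,0,0,0,0.3,0,0,-0.4,0,0,0,0.3,0,0,0,0,0,0,0.3,0,0,0,0,0,0,-1,0,0,0,0,0,0,-1,0,0,0,0,0,0,-1]' 50|grep -E 'pos|cont'
python3 -m pendant '[0,0,0,0,0,0,-1,0,0,0,0,0,0,-1,0,0,0,0,0,0,-1,0,0,0,0,0,0,-1,0,0,0,0,0,0,-1,0,0,0,0,0,0,-1,0,0,0,0,0,0,-1,0,0,0,0,0,0,-1]'
python3 -m pendant '[0,0,0.3,0,0,0,-1,0,0,0.7,0,0,0,-1,0,0,0.7,0,0,0,-1,0,0,0.7,0,0,0,-1,0,0,0.6,0,0,0,-1,0,0,0,0,0,0,-1]'
```

```text
position: [0.6003, 0.2967, 0.1077]
contact_force: [1.1, -0.2, 0.1]
clock: 41.48
position: [0.5992, 0.2964, 0.1055]
orientation: [0.605, 0.796, 0.0, 0.0]
contact_force: [0.3, -0.8, 1.0]
finger_gap: 0.0075
finger_force: 50.0
clock: 41.98
position: [0.6008, 0.2981, 0.232]
orientation: [0.605, 0.796, 0.004, 0.001]
contact_force: [0.0, 0.6, -0.6]
finger_gap: 0.0075
finger_force: 50.0
```

```bash

python3 -m pendant '[-0.35,-0.2,0,0,0,-0.06,-1,-0.3,-0.6,0,0,0,-0.06,-1,0,-0.8,0,0,0,-0.06,-1,0,-0.8,0,0,0,-0.06,-1,0,-0.8,0,0,0,-0.06,-1,0,-0.8,0,0,0,-0.06,-1,0,-0.44,0,0,0,-0.014,-1,0,0,0,0,0,0,-1]'|grep -E 'pos|ori|gap'
python3 -m pendant '[0,0,0,0,0,0,-1,0,0,0,0,0,0,-1]'|grep -E 'pos|ori|gap'
python3 - <<'E'
from h import *
p=status.get_state()['position']; print((np.array([.6842,.1089])-p[:2])/.04)
E
```

```text
position: [0.5732, 0.1129, 0.2255]
orientation: [0.745, 0.667, -0.001, 0.001]
finger_gap: 0.0071
position: [0.5727, 0.1203, 0.2255]
orientation: [0.742, 0.671, 0.0, -0.0]
finger_gap: 0.0072
[ 2.78798762 -0.28592471]
```

Final z target: 0.208-0.0445 ≈ 0.1635.

```bash

python3 -m pendant '[0.4,-0.04,0,0,0,0,-1,0.5,-0.05,0,0,0,0,-1,0.5,-0.05,0,0,0,0,-1,0.5,-0.05,0,0,0,0,-1,0.5,-0.05,0,0,0,0,-1,0.39,-0.04,0,0,0,0,-1,0,0,0,0,0,0,-1,0,0,0,0,0,0,-1]'|grep -E 'pos|cont'
python3 -m pendant '[0,0,-0.4,0,0,0,-1,0,0,-0.4,0,0,0,-1,0,0,-0.4,0,0,0,-1,0,0,-0.2,0,0,0,-1,0,0,0,0,0,0,-1,0,0,0,0,0,0,-1]'|grep -E 'pos|cont'
for i in 1 2; do python3 -m pendant '[0,0,-0.05,0,0,0,-1,0,0,0,0,0,0,-1]'|grep -E 'pos|cont'; done
```

```text
position: [0.6845, 0.1096, 0.2245]
contact_force: [-0.9, 0.1, -1.5]
position: [0.684, 0.1084, 0.1697]
contact_force: [1.1, -0.3, -1.0]
position: [0.685, 0.108, 0.1684]
contact_force: [-0.3, 1.4, -1.7]
position: [0.6847, 0.1076, 0.1657]
contact_force: [0.6, -0.3, -1.4]
```

```bash

for i in 1 2; do python3 -m pendant '[0,0,-0.05,0,0,0,-1,0,0,0,0,0,0,-1]'|grep -E 'pos|cont'; done
```

```text
position: [0.6849, 0.1076, 0.1638]
contact_force: [0.2, -0.3, 2.4]
position: [0.6851, 0.1075, 0.1629]
contact_force: [-3.9, -2.4, 10.5]
```

Contact. Release, lift and check; then on to caddy 1.

```bash

python3 -m pendant '[0,0,0.04,0,0,0,-0.4,0,0,0,0,0,0,-0.4,0,0,0,0,0,0,-0.4,0,0,0,0,0,0,-0.4,0,0,0,0,0,0,-0.4,0,0,0.3,0,0,0,-0.4,0,0,0.6,0,0,0,-0.4,0,0,0.7,0,0,0,-0.4]'
python3 -m pendant '[0,0,0.6,0,0,0,-0.4,-0.8,0.08,0.2,0,0,0,0.3,-0.9,0.08,0,0,0,0,0.3,-0.9,0.1,0,0,0,0,0.3,-0.9,0.1,0,0,0,0,0.3,-0.9,0.1,0,0,0,0,0.3,-0.9,0.1,0,0,0,0,0.3,0,0,0,0,0,0,0.3]'
cat > hung.py <<'E'
from h import *
def hung(names=(('h0',.6642,-.082),('h1',.6752,.0224),('h2',.6861,.1268))):
  yaw=np.radians(-6); X=np.array([np.cos(yaw),np.sin(yaw)]);Y=np.array([-X[1],X[0]])
  for c in('top','scene'):
    Q=cloud(snap(c)).reshape(-1,3)
    for n,a,b in names:
      d=Q[:,:2]-np.array([a,b]); x,y=d@X,d@Y; m=(abs(x)<.03)&(abs(y)<.045)&(Q[:,2]>.195)&(Q[:,2]<.23)&(abs(y)>.012)
      if m.sum()<20: continue
      bx=(abs(x)<.06)&(abs(y)<.05)&(Q[:,2]>.085)&(Q[:,2]<.13)
      print(c,n,m.sum(),'x %.4f y %.3f..%.3f z %.4f slope %.3f'%(np.median(x[m]),y[m].min(),y[m].max(),np.median(Q[m,2]),np.polyfit(y[m],Q[m,2],1)[0]),'box',np.percentile(x[bx],[2,98]).round(3),np.percentile(y[bx],[2,98]).round(3))
E
python3 - <<'E'
from hung import *
from cad import cad
hung(); cad(); 
E
```

```text
clock: 45.32
position: [0.6835, 0.1073, 0.2268]
orientation: [0.743, 0.67, -0.001, -0.001]
contact_force: [0.1, -0.1, 0.6]
finger_gap: 0.0273
finger_force: 0.0
clock: 45.98
position: [0.4663, 0.1313, 0.2601]
orientation: [0.741, 0.671, -0.001, -0.0]
contact_force: [-0.2, 0.5, -0.2]
finger_gap: 0.0593
finger_force: 0.0
top h0 118 x -0.0015 y -0.045..0.036 z 0.2124 slope 0.017 box [-0.038  0.036] [-0.043  0.042]
top h2 86 x -0.0008 y -0.042..0.033 z 0.2118 slope 0.076 box [-0.038  0.037] [-0.041  0.03 ]
scene h0 114 x 0.0038 y -0.044..0.035 z 0.2120 slope 0.046 box [-0.037  0.042] [-0.042  0.04 ]
scene h2 112 x 0.0036 y -0.042..0.038 z 0.2112 slope 0.023 box [-0.036  0.043] [-0.041  0.044]
top c1 140 [0.4008 0.3307] [0.081 0.009] 75.1
scene c1 107 [0.4037 0.332 ] [0.081 0.019] 71.4
```

Both hang well. Now caddy 1.

```bash

python3 -m pendant '[-0.3,0.6,-0.1,0,0,-0.03,0.3,-0.3,0.75,-0.3,0,0,-0.03,0.3,-0.3,0.75,-0.35,0,0,-0.03,0.3,-0.3,0.75,-0.35,0,0,-0.03,0.3,-0.3,0.75,-0.35,0,0,-0.03,0.3,-0.26,0.75,-0.3,0,0,-0.01,0.3,0,0.14,0,0,0,0,0.3,0,0,0,0,0,0,0.3]'
python3 -m pendant '[0,0,0,0,0,0,0.3]'
```

```text
clock: 46.85
position: [0.4019, 0.312, 0.1882]
orientation: [0.793, 0.61, -0.001, -0.001]
contact_force: [0.9, -0.6, 0.3]
finger_gap: 0.0599
finger_force: 0.0
clock: 46.93
position: [0.4034, 0.3094, 0.1888]
orientation: [0.794, 0.608, -0.0, 0.0]
contact_force: [0.7, -0.2, 0.8]
finger_gap: 0.0596
finger_force: 0.0
```

```bash

python3 -m pendant '[-0.19,0.03,-0.35,0,0,0,0.3,0,0,-0.7,0,0,0,0.3,0,0,-0.7,0,0,0,0.3,0,0,-0.3,0,0,0,0.3,0,0,0,0,0,0,0.3,0,0,0,0,0,0,-1,0,0,0,0,0,0,-1,0,0,0,0,0,0,-1]' 50|grep -E 'pos|cont'
python3 -m pendant '[0,0,0,0,0,0,-1,0,0,0,0,0,0,-1,0,0,0,0,0,0,-1,0,0,0,0,0,0,-1,0,0,0,0,0,0,-1,0,0,0,0,0,0,-1,0,0,0,0,0,0,-1,0,0,0,0,0,0,-1]'
python3 -m pendant '[0,0,0.3,0,0,0,-1,0,0,0.7,0,0,0,-1,0,0,0.7,0,0,0,-1,0,0,0.7,0,0,0,-1,0,0,0.6,0,0,0,-1,0,0,0,0,0,0,-1]'
```

```text
position: [0.3958, 0.3111, 0.1085]
contact_force: [0.3, 0.4, 0.1]
clock: 48.27
position: [0.3947, 0.3108, 0.1071]
orientation: [0.794, 0.608, 0.0, 0.0]
contact_force: [0.1, 0.1, 1.4]
finger_gap: 0.0076
finger_force: 50.0
clock: 48.77
position: [0.3961, 0.3127, 0.2315]
orientation: [0.794, 0.608, 0.003, -0.0]
contact_force: [-0.3, 0.7, -1.9]
finger_gap: 0.0072
finger_force: 50.0
```

```bash

python3 -m pendant '[0.2,-0.5,0.1,0,0,0.02,-1,0.4,-0.75,0.1,0,0,0.02,-1,0.4,-0.75,0,0,0,0.02,-1,0.4,-0.75,0,0,0,0.02,-1,0.4,-0.75,0,0,0,0.02,-1,0.4,-0.75,0,0,0,0.02,-1,0.4,-0.75,0,0,0,0.02,-1,0.4,-0.75,0,0,0,0.017,-1]'|grep -E 'pos|ori|gap'
python3 -m pendant '[0.4,-0.75,0,0,0,0,-1,0.4,-0.75,0,0,0,0,-1,0.14,-0.21,0,0,0,0,-1,0,0,0,0,0,0,-1,0,0,0,0,0,0,-1,0,0,0,0,0,0,-1]'|grep -E 'pos|ori|gap'
python3 - <<'E'
from h import *
p=status.get_state()['position']; print((np.array([.673,.0019])-p[:2])/.04)
E
```

```text
position: [0.5146, 0.0791, 0.2343]
orientation: [0.743, 0.669, -0.0, -0.0]
finger_gap: 0.0072
position: [0.5514, 0.0138, 0.2345]
orientation: [0.743, 0.669, -0.0, -0.001]
finger_gap: 0.0075
[ 3.04007591 -0.29815545]
```

```bash

python3 -m pendant '[0.4,-0.04,0,0,0,0,-1,0.5,-0.05,0,0,0,0,-1,0.5,-0.05,0,0,0,0,-1,0.5,-0.05,0,0,0,0,-1,0.5,-0.05,0,0,0,0,-1,0.5,-0.05,0,0,0,0,-1,0.14,-0.01,0,0,0,0,-1,0,0,0,0,0,0,-1]'|grep -E 'pos|cont'
python3 -m pendant '[0,0,0,0,0,0,-1,0,0,-0.4,0,0,0,-1,0,0,-0.4,0,0,0,-1,0,0,-0.4,0,0,0,-1,0,0,-0.38,0,0,0,-1,0,0,0,0,0,0,-1,0,0,0,0,0,0,-1]'|grep -E 'pos|cont'
for i in 1 2; do python3 -m pendant '[0,0,-0.05,0,0,0,-1,0,0,0,0,0,0,-1]'|grep -E 'pos|cont'; done
```

```text
position: [0.6741, 0.002, 0.2342]
contact_force: [0.0, 0.4, -2.2]
position: [0.6724, 0.0009, 0.1718]
contact_force: [-0.2, -0.6, 0.0]
position: [0.6741, 0.0007, 0.171]
contact_force: [-0.7, 0.2, -1.1]
position: [0.6739, 0.0004, 0.1682]
contact_force: [-0.5, 0.3, -1.7]
```

```bash

for i in 1 2; do python3 -m pendant '[0,0,-0.05,0,0,0,-1,0,0,0,0,0,0,-1]'|grep -E 'pos|cont'; done
```

```text
position: [0.6741, 0.0004, 0.166]
contact_force: [-0.8, -0.1, 1.5]
position: [0.6743, 0.0003, 0.165]
contact_force: [-2.0, -1.1, 8.9]
```

```bash

python3 -m pendant '[0,0,0.04,0,0,0,-0.4,0,0,0,0,0,0,-0.4,0,0,0,0,0,0,-0.4,0,0,0,0,0,0,-0.4,0,0,0,0,0,0,-0.4,0,0,0.3,0,0,0,-0.4,0,0,0.6,0,0,0,-0.4,0,0,0.7,0,0,0,-0.4]' | grep gap
python3 -m pendant '[0,0,0.6,0,0,0,-0.4,-0.8,0.08,0.2,0,0,0,0,-0.9,0.08,0,0,0,0,0,-0.9,0.1,0,0,0,0,0,-0.9,0.1,0,0,0,0,0,-0.9,0.1,0,0,0,0,0,-0.9,0.1,0,0,0,0,0,0,0,0,0,0,0,0]'
python3 - <<'E'
from hung import *
hung(); st()
# wrench on mat
Q=cloud(load('top')).reshape(-1,3)
k=(Q[:,2]>.011)&(Q[:,2]<.035)&(abs(Q[:,1]+.30)<.05)&(Q[:,0]>.27)&(Q[:,0]<.545); q=Q[k]; print('wrench',cv2.minAreaRect(q[:,:2].astype(np.float32)),np.percentile(q[:,2],[5,50,95]))
for n,lo in dict(t1=(.283,.227),t2=(.479,.495),j=(.466,-.462)).items():
    k=(np.hypot(Q[:,0]-lo[0],Q[:,1]-lo[1])<.06)&(Q[:,2]>.07)&(Q[:,2]<.13); print(n,k.sum(),Q[k].mean(0) if k.sum() else '')
E
```

```text
finger_gap: 0.0275
clock: 53.18
position: [0.4557, 0.0236, 0.2622]
orientation: [0.743, 0.669, -0.001, -0.0]
contact_force: [-0.4, 0.4, -0.7]
finger_gap: 0.0461
finger_force: 0.0
top h0 82 x -0.0007 y -0.045..0.024 z 0.2119 slope 0.052 box [-0.038  0.036] [-0.044  0.002]
top h1 115 x -0.0010 y -0.040..0.040 z 0.2120 slope 0.023 box [-0.003  0.037] [-0.03   0.047]
top h2 119 x -0.0019 y -0.042..0.039 z 0.2126 slope 0.007 box [-0.038  0.037] [-0.044  0.041]
scene h0 117 x 0.0038 y -0.044..0.035 z 0.2114 slope 0.026 box [-0.037  0.042] [-0.042  0.04 ]
scene h1 118 x 0.0038 y -0.040..0.041 z 0.2111 slope -0.018 box [-0.036  0.043] [-0.039  0.045]
scene h2 111 x 0.0042 y -0.043..0.040 z 0.2116 slope -0.005 box [-0.037  0.042] [-0.044  0.041]
{'clock': 53.283, 'joint_pos': [0.046, 0.125, -0.237, 1.829, 0.032, 1.189, -0.307], 'dq': [0.002, 0.047, 0.016, -0.052, 0.007, -0.01, 0.002], 'joint_torque': [-0.275, -44.104, -1.347, -30.538, -0.253, 0.325, -0.025], 'position': [0.461, 0.023, 0.263], 'orientation': [0.743, 0.669, 0.001, 0.001], 'contact_force': [0.369, 0.516, 0.088], 'torque': [0.003, -0.159, 0.031], 'finger_force': 0.0, 'finger_gap': 0.046}
wrench ((0.4246947169303894, -0.3085997998714447), (0.23099452257156372, 0.07533442229032516), 4.624638080596924) [0.01288582 0.01740716 0.02174244]
t1 782 [0.28282312 0.22655448 0.10238172]
t2 818 [0.47855051 0.49468104 0.10073019]
j 236 [ 0.46715852 -0.46753539  0.08359752]
```

All three are hung. One last check that the nut stayed tight: turn the wrist camera toward it.

```bash

python3 -m pendant '[0,0,0,0,0,-0.12,0,0,0,0,0,0,-0.12,0,0,0,0,0,0,-0.12,0,0,0,0,0,0,-0.12,0,0,0,0,0,0,-0.12,0,0,0,0,0,0,-0.12,0,0,0,0,0,0,-0.12,0,0,0,0,0,0,-0.12,0]'|grep ori
python3 -m pendant '[0,0.1,-0.5,0,0,-0.12,0,0,0.1,-0.5,0,0,-0.12,0,0,0.1,-0.5,0,0,-0.12,0,0,0.1,-0.5,0,0,-0.12,0,0,0.1,-0.5,0,0,-0.12,0,0,0.05,-0.5,0,0,0,0,0,0,-0.5,0,0,0,0,0,0,0,0,0,0,0]'|grep -E 'pos|ori'
python3 -m pendant '[0,0,0,0,0,0,0,0,0,0,0,0,0,0]'|grep -E 'pos|ori'
python3 - <<'E'
from h import *
s=snap('wrist'); P=cloud(s).reshape(-1,3); d=P[:,:2]-[.5587,.0344]; r=np.hypot(*d.T); k=(P[:,2]>.027)&(P[:,2]<.036)&(r<.016)
q=d[k]; print(k.sum(),q.mean(0)); q=q-(q.min(0)+q.max(0))/2
hull=cv2.convexHull((q*1e5).astype(np.int32))[:,0]/1e5
best=[(max((hull@[np.cos(a+j*np.pi/3),np.sin(a+j*np.pi/3)]).max()-(hull@[np.cos(a+j*np.pi/3),np.sin(a+j*np.pi/3)]).min() for j in range(3)),np.degrees(a)) for a in np.radians(np.arange(0,60,.5))]
best.sort(); print('flat normal mod 60, width:',best[:6])
E
```

```text
orientation: [0.969, 0.247, 0.0, 0.0]
position: [0.461, 0.0446, 0.1185]
orientation: [0.999, -0.048, -0.002, 0.001]
position: [0.4632, 0.0448, 0.1224]
orientation: [0.999, -0.048, 0.001, -0.0]
1215 [0.00018922 0.00018622]
flat normal mod 60, width: [(np.float64(0.024108791197443975), np.float64(48.00000000000001)), (np.float64(0.02414478972199806), np.float64(48.5)), (np.float64(0.024165037669378053), np.float64(47.5)), (np.float64(0.024219443880134865), np.float64(47.0)), (np.float64(0.02422632454643797), np.float64(49.0)), (np.float64(0.024309528407786225), np.float64(46.5))]
```

The nut's flats are 24.1 mm apart and it has turned about 66° (1.16 rad) in all, so it is on its stop. Handing in.

```bash
python3 -c "
from station import ctrl
print(ctrl.finish_job())"
```

```text
the job is handed in; nothing more can be done
None
```

I handed the job in, with no verdict returned. My last camera measurements show the nut tight at its stop (about 1.16 rad turned), the wrench flat along its mat, and the three grey caddies each hanging on its own hook.

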